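Fetch the clipped-in keyring from behind the photo block and tin

ROBOT

A 7-joint arm with a two-finger parallel gripper is mounted at the origin on the work surface. World frame = base frame: x ahead of the robot, y to its left, z up, the work surface at z = 0. Lengths are in m, angles in rad, forces in N, time in s.
With the tool pointing down it reaches from about 0.425 to 0.925 m from the base axis. Payload 6.8 kg.
Tool frame: the origin (TCP) lies on the centre line of the jaws, within the pads' length; the fingertips stand 25 mm ahead of it and the grasp point (between the pads) lies 6 mm ahead of it; z points along the fingers, y is the line along which they close (so a half turn about z gives the same grasp; the last joint's range is limited). The gripper opens to 85 mm and grips with 20 to 120 N. Pads are 22 mm wide; open, the fingers measure 114 mm over their backs; the gripper's body (76 mm by 85 mm) begins 54 mm behind the grasp point. The pads swing forward as they close: fully open they stand 13 mm farther back than shut.
Start: joints at [-1.438, 0.477, 0.022, 1.555, -0.011, 1.109, -0.083], TCP at [0.161, 0.656, 0.256] pointing down, gripper open.
Joint ranges: [-2.96, 2.96], [-0.34, 2.1], [-1.41, 1.46], [0.24, 2.44], [-1.37, 4.51], [0.17, 1.92], [-2.96, 2.96]. Speed limits (rad/s): [2.39, 2.39, 3.14, 3.14, 3.14, 3.14, 3.14].

INTERFACE

Orientations are given as a rotation vector (axis times angle).
In Python, from bench import telemetry, grab_frame, job gives the robot as it stands.
- The arm moves only by the tool apply_moves, never from a script. Its argument "rows" is a list of rows, each a list of 2 entries, a list of its own where there are three numbers: the shift along the tool's x, y, z each as a share of 250 mm, from -1 to 1, then the turn, a rotation vector about the tool's x, y, z each as a share of pi rad, from -1 to 1. A call has 1 to 10 rows; each row is the pose to reach, as a shift and turn from the pose commanded when the call began, along the tool's axes at that moment, turning the shorter way round; what a row does not reach only later rows make up. A row lasts 1/8 s, in which the tool goes at most 62.5 mm and 10.7 degrees, less where a joint would pass 70% of its speed; a pose out of reach is approached as far as the arm can. A call with a number of a shift or a turn outside -1 to 1 is refused whole. A call with a gripper value outside its range is refused whole. "jaw" is the gripper's target within -1 to 1 (fully open at 1, half-way at 0, shut at -1), set as the call begins (left out, the last holds). The fingers move at their own pace and stop on an object; "newtons" is the grip in N (left out, the last holds). Time passes only in rows, so rows that repeat a pose let the fingers close. It gives the time, the measured TCP pose, the force, the opening and the grip force at its end, in the units of the state.
- telemetry.get_obs(): the state, without advancing time (a new reading comes with each control period).
- grab_frame(name): name is "side" or "top"; returns a dict with "frame" (480x640x3 uint8, red, green, blue), "vertical_fov" (degrees; the focal length in pixels is half the picture's height over the tangent of half this angle, whatever the lens; pixels are square), "cx", "cy" (the principal point, pixels), "k1" (the pictures are not rectified: a ray, as slopes to the right and down, at radius r is drawn at 1 + k1 r^2 times it, then the intrinsics apply), "origin" and "attitude" of the camera in the world. Camera axes: x right, y up, looking along -z (the intrinsics and any distortion apply to the point x, -y, -z); pixel columns grow to the right and rows downward; lengths in m; the calibration is good to about 2 mm. A picture is of the moment at which its call begins. There is no depth.
- job.hand_in(): hands the job in; it is judged then, once.
The state is a dict: "clock": time; "joints": joint angles; "qvel": joint speeds; "tau": joint torques, N m; "tcp_pos": TCP position; "orientation": TCP orientation; "contact_force": force on the tool from outside, world axes, zero at the start; "moment": the same for the moment, N m; "grip_width": finger opening in m; "gripper_force": force on a finger pad.
Only numpy, scipy, OpenCV 4.12 (cv2) and the standard library are available. Lean on these libraries where they do the work, as an engineer would, in place of code of your own. Each camera call takes 0.05 s, during which the arm holds its last target. There are 200 camera calls.

TASK

First stand the photo block and the travel tin that are in front of the key rail out of the way upright on the blue mat, leaving clip and keyring in place meanwhile. Then pull the spring clip sideways out of the brass pin and lay it flat inside the wooden tray, lift the orange keyring off the pin and lay it flat in the middle of the stone coaster, and only then stand the block and the tin back upright, each centred on its own pad (block squarely on the green rectangle, tin on the red round). Do not knock anything over, and leave the jewelry chest, perfume bottle and cream jar behind the rail where they are.

Things in the scene. Friction and masses are not known exactly. Their poses are not given: they have to be found in the camera images.
- photo_centre (a point): Photo block: clear acrylic with a beach picture on both broad faces; 26 mm along its x (grasp across this), 80 mm along y, 100 mm tall (z up), 0.25 kg. Point: its centre, 50 mm above its underside. Starts upright on the green pad, some 8 mm in front of the keyring.
- tin_centre (a point): Travel tin: upright round aluminium tin with a blue dot on the lid, 53 mm diameter, 100 mm tall, lid fixed. The point is its centre, 50 mm above its underside. 0.15 kg. It starts on the red pad; about 30 mm is free between tin and block.
- clip_loop (a point): Spring clip, 5 mm steel wire, flat, z up. Point: centre of its loop (27 mm outside), mid-wire, 20 mm above the dresser. Leg runs along own -y to 52 mm from the point, loosely through a fixed brass pin (13 mm thick, top 30 mm up, axis 32 mm from the point); 2nd arm 10 mm to +x. Grip loop across x, draw level along own +y 60 mm or more; only friction resists. A 10 mm high brass rail lies under it.
- tag_centre (a point): Keyring: orange plastic tag 64 (x) by 30 (y) by 7 mm, steel key on top, 40 g, z up. Point: its centre, mid-thickness. A 17 mm square hole, 16 mm from it along own +x, sits over the brass pin; the clip locks it there. Its underside is 10 mm above the dresser, on a rail tongue 18 mm wide, so both long sides overhang: grip across y from above, lift straight up 25 mm or more.
- mat: Side mat: blue cloth-faced board, fixed, 150 mm (x) by 220 mm (y), 3 mm thick, to the left or the right of the rail; room for block and tin side by side along its y. Origin at the centre of its underside.
- coaster: Grey stone coaster, fixed, round, 100 mm diameter, 8 mm thick. Origin at the centre of its underside.
- tray: Dark wooden trinket tray, fixed, open-topped, 110 by 110 mm outside, 4 mm walls, 16 mm high, floor 4 mm thick. Origin at the centre of its underside.
- photo_pad: Green rectangular pad, the block's place, fixed, 44 mm (x) by 100 mm (y), 3 mm thick, under the photo block at the start. The block's y goes along the pad's y (either way round). Origin at the centre of its underside.
- tin_pad: Red round pad, the tin's place, fixed, 66 mm diameter, 3 mm thick, under the tin at the start. Origin at the centre of its underside.
Mind the look-alikes: they are no part of the job. Several things look just like the tin_pad: the one meant starts farthest to the robot's right.

How it is judged:
By the outcome, as a careful person would: the job done as asked, in the order asked, and still so for the second after the job is handed in, with the robot touching nothing.
It also fails if it takes over 144 s, if anything falls off the work surface, if the arm or the gripper's body presses on something with over 40 N, if the wrist force passes 120 N, or if a joint passes its speed limit or range.

## Working session

There is one attempt and no reset: what is moved stays moved. The work goes in short steps, Python scripts to look and compute and a tool call to move; the robot and the scene stay as the last step left them, time stands still between calls to the robot, and variables do not carry over. Pictures are saved under pics/ and viewed, at most 14 in all, crops included, and the job is handed in when it is done.

Besides the shell and the picture viewer there is one more tool, called after "Call:" by a JSON object that holds its "api" and its "payload", one argument or row to a line. apply_moves: Moves the arm, as the interface text tells. Its arguments: {"type":"object","properties":{"rows":{"type":"array"},"jaw":{"type":"number"},"newtons":{"type":"number"}},"required":["rows"]}

```bash
ls; mkdir -p pics; python3 - <<'E'
from bench import telemetry, grab_frame
import cv2
o=telemetry.get_obs();print({k:o[k] for k in('clock','tcp_pos','orientation','grip_width')})
for n in('top','side'):
    f=grab_frame(n);cv2.imwrite(f'pics/{n}0.png',f['frame'][...,::-1]);print({k:v for k,v in f.items() if k!='frame'})
E
```

```text
pics
{'clock': 0.0, 'tcp_pos': array([0.16086119, 0.65497488, 0.25529909]), 'orientation': array([-3.77284649e-01, -3.11877779e+00,  2.93646281e-03]), 'grip_width': 0.08541412599528535}
{'vertical_fov': 55.85252396702316, 'cx': 317.2398252490207, 'cy': 240.96574831393764, 'k1': -0.030994245712659498, 'origin': array([ 0.39405485, -0.00871445,  0.8962243 ]), 'attitude': array([ 0.09476257, -0.09628672, -1.56954916])}
{'vertical_fov': 49.087901161948466, 'cx': 324.2649198637295, 'cy': 236.93743671637463, 'k1': -0.015596161752343383, 'origin': array([ 0.46380578, -0.65887932,  0.57941444]), 'attitude': array([ 0.89609872, -0.03252419, -0.02769276])}
```

View pics/top0.png

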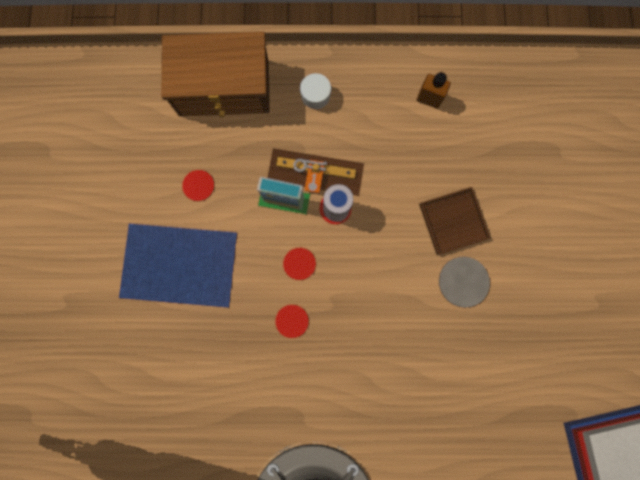

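View pics/side0.png

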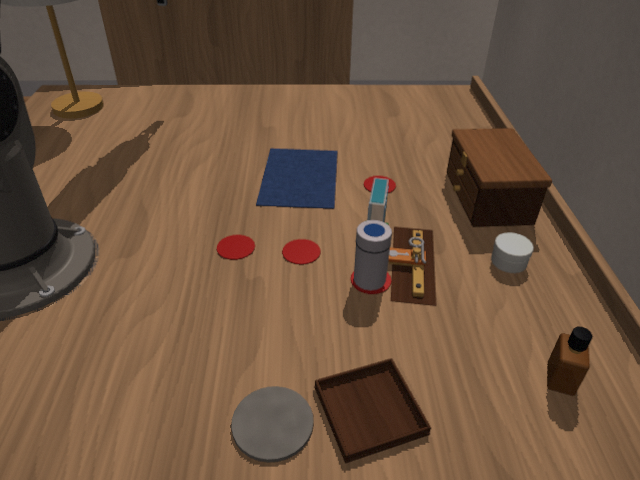

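The top picture shows the rail at about (315,172), block (284,192), tin (338,200), mat (180,265), tray (455,221) and coaster (465,282). The side picture agrees. Next: helpers and enlarged crops.

```bash
cat > h.py <<'E'
import numpy as np, cv2
from scipy.spatial.transform import Rotation as R
from bench import telemetry, grab_frame, job
def cam(f):
    F=240/np.tan(np.radians(f['vertical_fov'])/2)
    return np.array([[F,0,f['cx']],[0,F,f['cy']],[0,0,1]]),R.from_rotvec(f['attitude']).as_matrix(),np.array(f['origin'])
def ray(f,uv):
    K,A,o=cam(f); d=(np.array(uv,float)-K[:2,2])/K[0,0]; s=d.copy()
    for _ in range(20): s=d/(1+f['k1']*(s@s))
    return o,A@np.array([s[0],-s[1],-1])
def px2w(f,uv,z):
    o,d=ray(f,uv); return (o+d*(z-o[2])/d[2])[:2]
def w2px(f,p):
    K,A,o=cam(f); c=A.T@(np.array(p,float)-o); s=np.array([c[0],-c[1]])/-c[2]
    return K[:2,2]+K[0,0]*s*(1+f['k1']*(s@s))
def crop(f,x,y,w,h,k,name):
    cv2.imwrite(name,cv2.resize(f['frame'][y:y+h,x:x+w,::-1],None,fx=k,fy=k,interpolation=cv2.INTER_CUBIC))
def tri(f1,a,f2,b):
    (o1,d1),(o2,d2)=ray(f1,a),ray(f2,b)
    t=np.linalg.lstsq(np.c_[d1,-d2],o2-o1,rcond=None)[0]
    p,q=o1+t[0]*d1,o2+t[1]*d2; return (p+q)/2,np.linalg.norm(p-q)
def rel(tgt,yaw,o=None):
    """shift/turn shares to TCP target (x,y,z), tool down, jaw-closing line (tool y) at yaw in world (mod pi)"""
    o=o or telemetry.get_obs(); A=R.from_rotvec(o['orientation'])
    best=None
    for k in(0,np.pi):
        y=np.array([np.cos(yaw+k),np.sin(yaw+k),0]); z=np.array([0,0,-1.]); B=R.from_matrix(np.c_[np.cross(y,z),y,z])
        t=(A.inv()*B).as_rotvec()
        if best is None or np.linalg.norm(t)<np.linalg.norm(best): best=t
    s=A.inv().apply(np.array(tgt)-o['tcp_pos'])/.25
    return s.round(4),(best/np.pi).round(4)
E
python3 - <<'E'
from h import *
T=grab_frame('top');S=grab_frame('side')
crop(T,250,140,130,90,6,'pics/t1.png');crop(S,340,160,110,150,4,'pics/s1.png')
def blob(f,m,z,roi):
    x,y,w,h=roi; k=np.zeros(m.shape,np.uint8);k[y:y+h,x:x+w]=m[y:y+h,x:x+w]
    c=max(cv2.findContours(k,cv2.RETR_EXTERNAL,cv2.CHAIN_APPROX_NONE)[0],key=cv2.contourArea)
    P=np.array([px2w(f,p[0],z) for p in c],np.float32); r=cv2.minAreaRect(P)
    print(np.round(r[0],4),np.round(r[1],4),round(r[2],1))
for f,n in((T,'top'),(S,'side')):
    I=f['frame'].astype(int);r,g,b=I[...,0],I[...,1],I[...,2]
    bl=((b>r+20)).astype(np.uint8); gy=((abs(r-b)<25)).astype(np.uint8)
    print(n)
    if n=='top': blob(f,bl,.003,(100,200,150,120));blob(f,gy,.008,(430,250,70,65))
    else: blob(f,bl,.003,(250,140,95,75));blob(f,gy,.008,(220,380,100,85))
dk=None
I=T['frame'].astype(int);m=((I[...,0]<100)&(I[...,0]>I[...,2])).astype(np.uint8);blob(T,m,.016,(410,180,90,85))
I=S['frame'].astype(int);m=((I[...,0]<100)&(I[...,0]>I[...,2])).astype(np.uint8);blob(S,m,.016,(312,355,125,110))
E
```

```text
top
[0.4562 0.2666] [0.2159 0.1454] 85.3
[ 0.4225 -0.2977] [0.0949 0.092 ] 89.8
side
[0.4567 0.2638] [0.2173 0.1471] 85.2
[ 0.4233 -0.3019] [0.1007 0.0975] 88.6
[ 0.5406 -0.2816] [0.1114 0.1135] 17.6
[ 0.5418 -0.2928] [0.1193 0.1257] 17.4
```

View pics/t1.png

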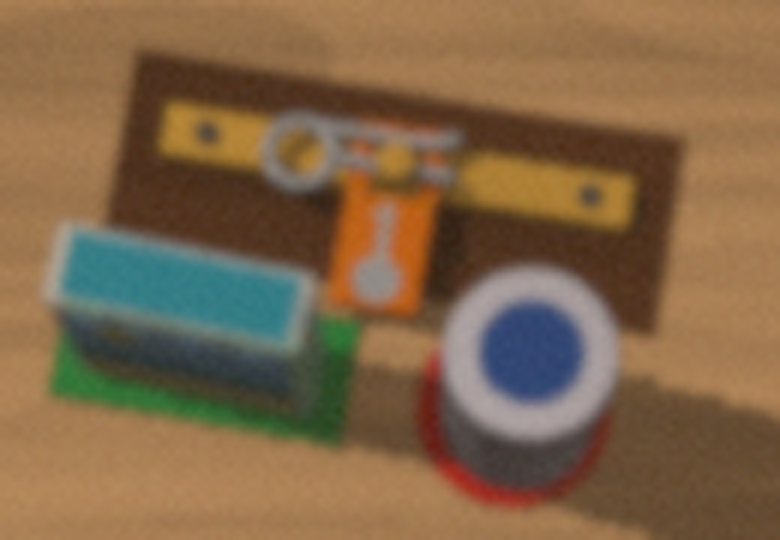

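View pics/s1.png

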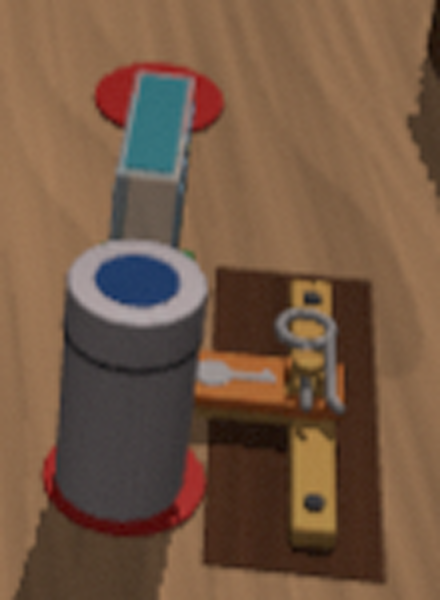

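The crops show, in top-crop pixels: block top corners about (65,228),(315,272),(298,350),(48,302), tin lid centre (532,352), clip loop (299,151) and pin (396,158). In side-crop pixels: lid (138,281), loop (306,328).

```bash
python3 - <<'E'
from h import *
T=grab_frame('top');S=grab_frame('side')
t=lambda u,v:(250+(u+.5)/6-.5,140+(v+.5)/6-.5); s=lambda u,v:(340+(u+.5)/4-.5,160+(v+.5)/4-.5)
def show(n,f,uv,z): print(n,px2w(f,uv,z).round(4))
C=np.array([px2w(T,t(*c),.103) for c in((65,228),(315,272),(298,350),(48,302))]);
D=np.array([px2w(S,s(*c),.103) for c in((138,72),(192,75),(180,177),(123,172))])
for X in(C,D):
    r=cv2.minAreaRect(X.astype(np.float32));print('block',X.mean(0).round(4),np.round(r[1],4),round(r[2],1))
show('tinT',T,t(532,352),.103);show('tinS',S,s(138,281),.103)
show('loopT',T,t(299,151),.02);show('loopS',S,s(306,328),.02)
show('pinT',T,t(397,157),.03);show('pinS',S,s(308,365),.03)
a,b=px2w(T,t(208,132),.01),px2w(T,t(590,195),.01);print('railT',a,b,np.degrees(np.arctan2(*(a-b)[::-1])))
a,b=px2w(S,s(314,298),.01),px2w(S,s(315,502),.01);print('railS',a,b,np.degrees(np.arctan2(*(a-b)[::-1])))
a,b,c=[px2w(T,t(*p),.003) for p in((50,397),(342,443),(362,322))];u=(a-b)/np.linalg.norm(a-b);n=np.array([u[1],-u[0]])
print('green',np.linalg.norm(a-b),np.degrees(np.arctan2(u[1],u[0])),(a+b)/2+n*.022)
# red pad fit
for f,p,k in((T,[(420,415),(432,455),(455,485),(510,505),(560,492),(598,455)],t),(S,[(45,480),(60,508),(90,525),(125,532),(160,526),(190,508),(205,480)],s)):
    P=np.array([px2w(f,k(*q),.003) for q in p])
    from scipy.optimize import least_squares
    print('red',least_squares(lambda c:np.linalg.norm(P-c,axis=1)-.033,P.mean(0)).x.round(4))
E
```

```text
block [0.5875 0.0575] [0.0764 0.0243] 78.9
block [0.5891 0.0578] [0.0769 0.0228] 79.1
tinT [ 0.5678 -0.0471]
tinS [ 0.5688 -0.0479]
loopT [0.6542 0.0258]
loopS [0.6548 0.025 ]
pinT [ 0.6491 -0.0068]
pinS [ 0.6481 -0.011 ]
railT [0.66375325 0.05677355] [ 0.64188794 -0.07144891] 80.32264555715598
railS [0.6654497  0.05797013] [ 0.6429531  -0.07032257] 80.05409508220171
green 0.09900796296742738 80.85834068819736 [0.58841364 0.05703627]
red [ 0.5714 -0.0463]
red [ 0.5706 -0.0447]
```

```bash
cat >> h.py <<'E'
def chain(*w):
    """print shares for successive waypoints (x,y,z,yaw_deg), each a new call"""
    o=dict(telemetry.get_obs())
    for x,y,z,a in w:
        s,t=rel((x,y,z),np.radians(a),o); print([list(map(float,s)),list(map(float,t))])
        A=R.from_rotvec(o['orientation']); o['tcp_pos']=o['tcp_pos']+A.apply(s*.25); o['orientation']=(A*R.from_rotvec(t*np.pi)).as_rotvec()
E
python3 - <<'E'
from h import *
chain((.30,.45,.255,48),(.45,.26,.23,18),(.5883,.0576,.2,-9.8))
E
```

```text
[[-0.7361, -0.665, 0.0043], [-0.0002, 0.0001, 0.1567]]
[[-0.9544, -0.1633, 0.0999], [-0.0, -0.0, 0.1667]]
[[-0.9409, 0.2761, 0.1199], [-0.0, -0.0, 0.1544]]
```

Call:
{"api": "apply_moves", "payload": {
  "rows": [
    [[-0.245, -0.222, 0], [0, 0, 0.052]],
    [[-0.49, -0.443, 0.002], [0, 0, 0.104]],
    [[-0.736, -0.665, 0.004], [0, 0, 0.157]],
    [[-0.736, -0.665, 0.004], [0, 0, 0.157]],
    [[-0.736, -0.665, 0.004], [0, 0, 0.157]]
  ],
  "jaw": 1,
  "newtons": 40
}}

```text
clock: 0.92
tcp_pos: [0.3038, 0.4456, 0.2556]
orientation: [1.139, 2.926, -0.001]
contact_force: [0.2, 0.3, -0.2]
grip_width: 0.0854
gripper_force: 0.0
```

Call:
{"api": "apply_moves", "payload": {
  "rows": [
    [[-0.318, -0.054, 0.033], [0, 0, 0.055]],
    [[-0.636, -0.109, 0.067], [0, 0, 0.11]],
    [[-0.954, -0.163, 0.1], [0, 0, 0.167]],
    [[-0.954, -0.163, 0.1], [0, 0, 0.167]],
    [[-0.954, -0.163, 0.1], [0, 0, 0.167]]
  ]
}}

```text
clock: 1.55
tcp_pos: [0.4521, 0.2567, 0.2302]
orientation: [1.857, 2.532, -0.001]
contact_force: [0.1, -0.0, -0.7]
grip_width: 0.0852
gripper_force: 0.0
```

Call:
{"api": "apply_moves", "payload": {
  "rows": [
    [[-0.314, 0.092, 0.04], [0, 0, 0.051]],
    [[-0.627, 0.184, 0.08], [0, 0, 0.103]],
    [[-0.941, 0.276, 0.12], [0, 0, 0.154]],
    [[-0.941, 0.276, 0.12], [0, 0, 0.154]],
    [[-0.941, 0.276, 0.12], [0, 0, 0.154]],
    [[-0.941, 0.276, 0.12], [0, 0, 0.154]]
  ]
}}

```text
clock: 2.3
tcp_pos: [0.5875, 0.0595, 0.1999]
orientation: [-2.401, -2.024, 0.0]
contact_force: [-0.0, 0.6, -0.3]
grip_width: 0.0854
gripper_force: 0.0
```

```bash
python3 - <<'E'
from h import *
o=telemetry.get_obs();print(o['clock'],o['tcp_pos'],o['joints'],o['contact_force'])
chain((.5883,.0576,.08,-9.8))
E
```

```text
2.3 [0.58748138 0.0595126  0.19991397] [-0.61486837  0.43896802  0.53779289  1.84654    -0.27606428  0.93112611
 -0.1219953 ] [-0.04732107  0.64893851 -0.30227065]
[[-0.0073, 0.005, 0.4796], [-0.0003, -0.0002, 0.0004]]
```

Call:
{"api": "apply_moves", "payload": {
  "rows": [
    [[-0.004, 0.003, 0.12], [0, 0, 0]],
    [[-0.007, 0.005, 0.24], [0, 0, 0]],
    [[-0.007, 0.005, 0.36], [0, 0, 0]],
    [[-0.007, 0.005, 0.44], [0, 0, 0]],
    [[-0.007, 0.005, 0.48], [0, 0, 0]],
    [[-0.007, 0.005, 0.48], [0, 0, 0]]
  ]
}}

```text
clock: 3.05
tcp_pos: [0.5885, 0.0562, 0.0802]
orientation: [-2.403, -2.023, 0.0]
contact_force: [-0.7, -0.1, -0.3]
grip_width: 0.0856
gripper_force: 0.0
```

Call:
{"api": "apply_moves", "payload": {
  "rows": [
    [[0, 0, 0], [0, 0, 0]],
    [[0, 0, 0], [0, 0, 0]],
    [[0, 0, 0], [0, 0, 0]],
    [[0, 0, 0], [0, 0, 0]],
    [[0, 0, 0], [0, 0, 0]],
    [[0, 0, 0], [0, 0, 0]],
    [[0, 0, 0], [0, 0, 0]],
    [[0, 0, 0], [0, 0, 0]]
  ],
  "jaw": -1,
  "newtons": 40
}}

```text
clock: 4.05
tcp_pos: [0.5888, 0.0555, 0.0808]
orientation: [-2.404, -2.023, -0.001]
contact_force: [-1.3, 0.1, 6.2]
grip_width: 0.0257
gripper_force: 38.7
```

```bash
python3 - <<'E'
from h import *
o=telemetry.get_obs();print(o['clock'],o['tcp_pos'],o['orientation'],o['contact_force'],o['grip_width'],o['gripper_force'])
S=grab_frame('side');crop(S,300,100,160,200,3,'pics/s2.png')
E
```

```text
4.05 [0.58883231 0.05554127 0.08079827] [-2.40391593e+00 -2.02253701e+00 -8.50121061e-04] [-1.32451847  0.0846815   6.19280954] 0.02567086813925529 38.726293444633484
```

View pics/s2.png

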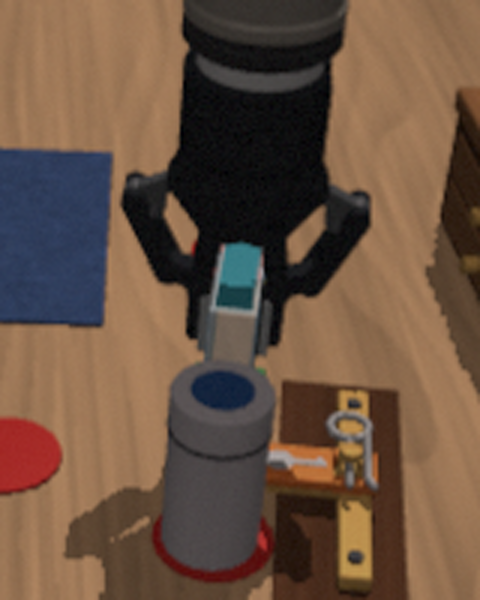

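The block is held, with the pads level on its broad faces, and nothing else is disturbed. Lift, then carry it to the mat.

Call:
{"api": "apply_moves", "payload": {
  "rows": [
    [[0, 0, -0.04], [0, 0, 0]],
    [[0, 0, -0.14], [0, 0, 0]],
    [[0, 0, -0.28], [0, 0, 0]],
    [[0, 0, -0.4], [0, 0, 0]],
    [[0, 0, -0.44], [0, 0, 0]],
    [[0, 0, -0.44], [0, 0, 0]],
    [[0, 0, -0.44], [0, 0, 0]]
  ]
}}

```text
clock: 4.97
tcp_pos: [0.5877, 0.0556, 0.1889]
orientation: [-2.403, -2.022, 0.003]
contact_force: [1.0, -0.2, -3.6]
grip_width: 0.0255
gripper_force: 39.0
```

```bash
python3 - <<'E'
from h import *
o=telemetry.get_obs();print(o['tcp_pos'],o['contact_force'],o['grip_width'])
chain((.535,.19,.19,-7),(.4606,.3148,.19,-4.7),(.4606,.3148,.083,-4.7))
E
```

```text
[0.58767951 0.05559709 0.18888433] [ 0.98050147 -0.24949391 -3.59005801] 0.02552163201325212
[[0.4937, -0.2994, -0.0042], [-0.0007, 0.0003, -0.0157]]
[[0.4592, -0.3563, 0.0001], [-0.0, -0.0, -0.0128]]
[[-0.0, 0.0001, 0.428], [-0.0, -0.0, -0.0]]
```

Call:
{"api": "apply_moves", "payload": {
  "rows": [
    [[0.08, -0.05, 0], [0, 0, -0.003]],
    [[0.2, -0.12, 0], [0, 0, -0.006]],
    [[0.35, -0.21, 0], [0, 0, -0.01]],
    [[0.494, -0.3, 0], [0, 0, -0.016]],
    [[0.64, -0.41, 0], [0, 0, -0.02]],
    [[0.78, -0.52, 0], [0, 0, -0.024]],
    [[0.89, -0.61, 0], [0, 0, -0.028]],
    [[0.935, -0.647, 0], [0, 0, -0.028]],
    [[0.935, -0.647, 0], [0, 0, -0.028]],
    [[0.935, -0.647, 0], [0, 0, -0.028]]
  ]
}}

```text
clock: 6.22
tcp_pos: [0.4701, 0.3115, 0.1901]
orientation: [2.314, 2.123, -0.001]
contact_force: [-0.0, -0.1, -3.2]
grip_width: 0.0262
gripper_force: 38.9
```

```bash
python3 - <<'E'
from h import *
o=telemetry.get_obs();print(o['tcp_pos'],o['contact_force'],o['grip_width'])
chain((.4606,.3148,.0805,-4.7))
E
```

```text
[0.47012132 0.31153683 0.19007998] [-0.01008309 -0.06950945 -3.15073535] 0.026168920151841368
[[0.0102, -0.0392, 0.4383], [0.0001, 0.0004, -0.0014]]
```

Call:
{"api": "apply_moves", "payload": {
  "rows": [
    [[0, -0.02, 0.1], [0, 0, 0]],
    [[0, -0.03, 0.22], [0, 0, 0]],
    [[0, -0.03, 0.33], [0, 0, 0]],
    [[0, -0.03, 0.4], [0, 0, 0]],
    [[0, -0.03, 0.425], [0, 0, 0]],
    [[0, -0.03, 0.433], [0, 0, 0]],
    [[0, -0.03, 0.436], [0, 0, 0]],
    [[0, -0.03, 0.436], [0, 0, 0]]
  ]
}}

```text
clock: 7.22
tcp_pos: [0.4621, 0.3144, 0.0819]
orientation: [-2.312, -2.127, -0.002]
contact_force: [0.6, -0.4, -3.2]
grip_width: 0.0258
gripper_force: 38.9
```

Call:
{"api": "apply_moves", "payload": {
  "rows": [
    [[0, 0, 0.003], [0, 0, 0]],
    [[0, 0, 0.006], [0, 0, 0]],
    [[0, 0, 0.006], [0, 0, 0]]
  ]
}}

```text
clock: 7.6
tcp_pos: [0.462, 0.3143, 0.0808]
orientation: [-2.312, -2.126, -0.001]
contact_force: [-3.3, -0.9, 6.9]
grip_width: 0.0257
gripper_force: 39.9
```

Call:
{"api": "apply_moves", "payload": {
  "rows": [
    [[0, 0, 0], [0, 0, 0]],
    [[0, 0, 0], [0, 0, 0]],
    [[0, 0, 0], [0, 0, 0]],
    [[0, 0, 0], [0, 0, 0]],
    [[0, 0, 0], [0, 0, 0]],
    [[0, 0, 0], [0, 0, 0]],
    [[0, 0, -0.1], [0, 0, 0]],
    [[0, 0, -0.25], [0, 0, 0]],
    [[0, 0, -0.4], [0, 0, 0]],
    [[0, 0, -0.4], [0, 0, 0]]
  ],
  "jaw": 1
}}

```text
clock: 8.85
tcp_pos: [0.4633, 0.3151, 0.1826]
orientation: [-2.313, -2.126, -0.009]
contact_force: [0.1, 0.2, -0.6]
grip_width: 0.0854
gripper_force: 0.0
```

```bash
python3 - <<'E'
from h import *
o=telemetry.get_obs();print(o['tcp_pos'],o['contact_force'],o['grip_width'])
chain((.53,.11,.19,-7),(.5683,-.0475,.19,-9.8),(.5683,-.0475,.08,-9.8))
E
```

```text
[0.46331847 0.3151185  0.18257253] [ 0.06389763  0.17355664 -0.55405328] 0.08536786080490424
[[-0.7951, 0.3347, -0.032], [0.0011, -0.0014, 0.0122]]
[[-0.6066, 0.2289, 0.0], [0.0, -0.0, 0.0155]]
[[0.0, -0.0, 0.44], [0.0, -0.0, 0.0]]
```

Call:
{"api": "apply_moves", "payload": {
  "rows": [
    [[-0.2, 0.084, -0.03], [0, 0, 0.003]],
    [[-0.4, 0.167, -0.03], [0, 0, 0.006]],
    [[-0.6, 0.25, -0.03], [0, 0, 0.009]],
    [[-0.795, 0.335, -0.03], [0, 0, 0.012]],
    [[-0.795, 0.335, -0.03], [0, 0, 0.012]],
    [[-0.795, 0.335, -0.03], [0, 0, 0.012]]
  ]
}}

```text
clock: 9.6
tcp_pos: [0.528, 0.1094, 0.1865]
orientation: [-2.352, -2.082, 0.002]
contact_force: [0.7, 0.6, 0.5]
grip_width: 0.0854
gripper_force: 0.0
```

Call:
{"api": "apply_moves", "payload": {
  "rows": [
    [[-0.2, 0.076, 0], [0, 0, 0.005]],
    [[-0.4, 0.153, 0], [0, 0, 0.01]],
    [[-0.607, 0.229, 0], [0, 0, 0.015]],
    [[-0.607, 0.229, 0], [0, 0, 0.015]],
    [[-0.607, 0.229, 0], [0, 0, 0.015]],
    [[-0.607, 0.229, 0], [0, 0, 0.015]]
  ]
}}

```text
clock: 10.35
tcp_pos: [0.5668, -0.0459, 0.1868]
orientation: [-2.396, -2.03, 0.0]
contact_force: [-0.1, 0.2, 0.1]
grip_width: 0.0854
gripper_force: 0.0
```

```bash
python3 - <<'E'
from h import *
o=telemetry.get_obs();print(o['tcp_pos'],o['contact_force'],o['grip_width'])
chain((.5683,-.0475,.08,-9.8))
T=grab_frame('top');crop(T,100,120,260,200,3,'pics/t2.png')
E
```

```text
[ 0.56683226 -0.04586217  0.1868476 ] [-0.10341243  0.16769009  0.13078779] 0.08543312507072086
[[-0.0059, 0.0073, 0.4274], [-0.0003, -0.0003, 0.002]]
```

View pics/t2.png

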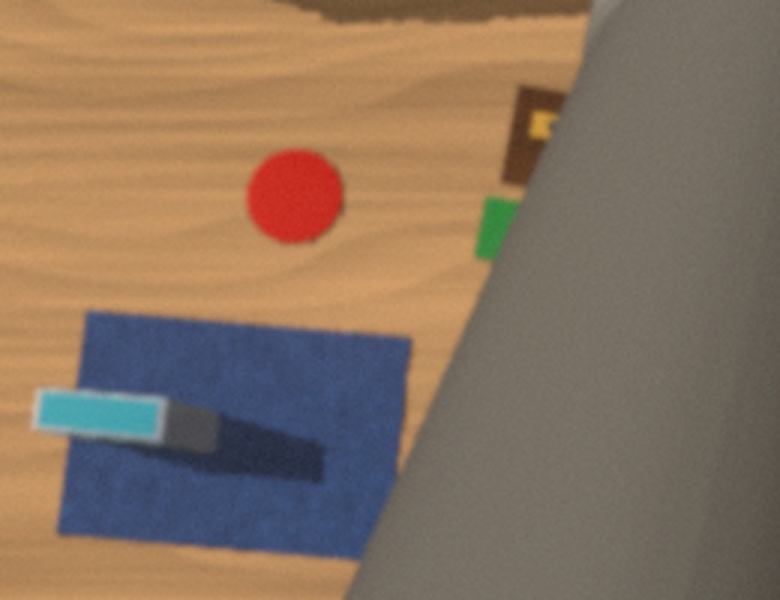

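The block stands upright on the mat, its top at crop (100,416), well inside the mat once perspective is allowed for. Now the tin.

Call:
{"api": "apply_moves", "payload": {
  "rows": [
    [[-0.006, 0.007, 0.12], [0, 0, 0.002]],
    [[-0.006, 0.007, 0.24], [0, 0, 0.002]],
    [[-0.006, 0.007, 0.36], [0, 0, 0.002]],
    [[-0.006, 0.007, 0.41], [0, 0, 0.002]],
    [[-0.006, 0.007, 0.427], [0, 0, 0.002]],
    [[-0.006, 0.007, 0.427], [0, 0, 0.002]]
  ]
}}

```text
clock: 11.15
tcp_pos: [0.569, -0.0501, 0.0812]
orientation: [2.406, 2.019, 0.001]
contact_force: [-0.2, 0.2, 0.7]
grip_width: 0.0853
gripper_force: 0.0
```

Call:
{"api": "apply_moves", "payload": {
  "rows": [
    [[0, 0, 0], [0, 0, 0]],
    [[0, 0, 0], [0, 0, 0]],
    [[0, 0, 0], [0, 0, 0]],
    [[0, 0, 0], [0, 0, 0]],
    [[0, 0, 0], [0, 0, 0]],
    [[0, 0, 0], [0, 0, 0]]
  ],
  "jaw": -1,
  "newtons": 30
}}

```text
clock: 11.9
tcp_pos: [0.5689, -0.0503, 0.0814]
orientation: [2.407, 2.019, 0.002]
contact_force: [-1.6, 1.0, 6.8]
grip_width: 0.0522
gripper_force: 30.6
```

Call:
{"api": "apply_moves", "payload": {
  "rows": [
    [[0, 0, -0.04], [0, 0, 0]],
    [[0, 0, -0.14], [0, 0, 0]],
    [[0, 0, -0.28], [0, 0, 0]],
    [[0, 0, -0.4], [0, 0, 0]],
    [[0, 0, -0.44], [0, 0, 0]],
    [[0, 0, -0.44], [0, 0, 0]],
    [[0, 0, -0.44], [0, 0, 0]]
  ]
}}

```text
clock: 12.78
tcp_pos: [0.5676, -0.05, 0.1893]
orientation: [-2.406, -2.018, 0.003]
contact_force: [0.7, -0.4, -1.5]
grip_width: 0.052
gripper_force: 31.9
```

```bash
python3 - <<'E'
from h import *
o=telemetry.get_obs();print(o['tcp_pos'],o['contact_force'],o['grip_width'])
chain((.52,.09,.19,-7),(.4516,.2052,.19,-4.7))
E
```

```text
[ 0.56764982 -0.05004928  0.18930796] [ 0.73371974 -0.43849019 -1.50890677] 0.051996521733681265
[[0.5186, -0.285, -0.0024], [-0.0007, 0.0001, -0.0167]]
[[0.424, -0.3278, -0.0], [0.0, 0.0, -0.0128]]
```

Call:
{"api": "apply_moves", "payload": {
  "rows": [
    [[0.08, -0.045, 0], [0, 0, -0.003]],
    [[0.2, -0.11, 0], [0, 0, -0.006]],
    [[0.35, -0.2, 0], [0, 0, -0.01]],
    [[0.52, -0.285, 0], [0, 0, -0.016]],
    [[0.66, -0.4, 0], [0, 0, -0.02]],
    [[0.79, -0.51, 0], [0, 0, -0.024]],
    [[0.89, -0.6, 0], [0, 0, -0.028]],
    [[0.925, -0.635, 0], [0, 0, -0.03]],
    [[0.925, -0.635, 0], [0, 0, -0.03]],
    [[0.925, -0.635, 0], [0, 0, -0.03]]
  ]
}}

```text
clock: 14.02
tcp_pos: [0.4531, 0.2036, 0.1904]
orientation: [2.311, 2.127, -0.001]
contact_force: [0.2, 0.9, -1.5]
grip_width: 0.0523
gripper_force: 31.9
```

```bash
python3 - <<'E'
from h import *
o=telemetry.get_obs();print(o['tcp_pos'],o['contact_force'],o['grip_width'])
chain((.4516,.2032,.082,-4.7))
E
```

```text
[0.4530728  0.2036238  0.19039697] [ 0.17570149  0.87681289 -1.46000328] 0.052294992739788236
[[-0.0019, -0.0059, 0.4336], [0.0001, 0.0002, -0.0003]]
```

Call:
{"api": "apply_moves", "payload": {
  "rows": [
    [[0, -0.005, 0.1], [0, 0, 0]],
    [[0, -0.005, 0.22], [0, 0, 0]],
    [[0, -0.005, 0.33], [0, 0, 0]],
    [[0, -0.005, 0.4], [0, 0, 0]],
    [[0, -0.005, 0.425], [0, 0, 0]],
    [[0, -0.005, 0.434], [0, 0, 0]],
    [[0, -0.005, 0.437], [0, 0, 0]],
    [[0, -0.005, 0.437], [0, 0, 0]]
  ]
}}

```text
clock: 15.02
tcp_pos: [0.4515, 0.2054, 0.0819]
orientation: [2.309, 2.13, 0.002]
contact_force: [-0.1, -0.8, -1.6]
grip_width: 0.0521
gripper_force: 32.0
```

Call:
{"api": "apply_moves", "payload": {
  "rows": [
    [[0, 0, 0.003], [0, 0, 0]],
    [[0, 0, 0.005], [0, 0, 0]],
    [[0, 0, 0.005], [0, 0, 0]]
  ]
}}

```text
clock: 15.4
tcp_pos: [0.4516, 0.2057, 0.0813]
orientation: [-2.309, -2.13, -0.002]
contact_force: [-4.1, -1.0, 11.7]
grip_width: 0.0525
gripper_force: 32.7
```

Call:
{"api": "apply_moves", "payload": {
  "rows": [
    [[0, 0, 0], [0, 0, 0]],
    [[0, 0, 0], [0, 0, 0]],
    [[0, 0, 0], [0, 0, 0]],
    [[0, 0, 0], [0, 0, 0]],
    [[0, 0, 0], [0, 0, 0]],
    [[0, 0, 0], [0, 0, 0]],
    [[0, 0, -0.1], [0, 0, 0]],
    [[0, 0, -0.25], [0, 0, 0]],
    [[0, 0, -0.4], [0, 0, 0]],
    [[0, 0, -0.4], [0, 0, 0]]
  ],
  "jaw": 1
}}

```text
clock: 16.65
tcp_pos: [0.4527, 0.206, 0.1825]
orientation: [2.309, 2.13, 0.009]
contact_force: [-0.6, 0.5, -0.9]
grip_width: 0.0856
gripper_force: 0.0
```

```bash
python3 - <<'E'
from h import *
o=telemetry.get_obs();print(o['tcp_pos'],o['contact_force'],o['grip_width'])
T=grab_frame('top');S=grab_frame('side');
a=cv2.resize(T['frame'][145:225,250:375,::-1],None,fx=6,fy=6,interpolation=cv2.INTER_CUBIC)
cv2.imwrite('pics/t3.png',a)
crop(S,340,210,110,105,5,'pics/s3.png')
for n,f in(('top',T),('side',S)):
    I=f['frame'].astype(int);r,g,b=I[...,0],I[...,1],I[...,2]
    roi=np.zeros(r.shape,bool); 
    if n=='top': roi[180:232,250:360]=1
    else: roi[180:310,340:400]=1
    for nm,m in(('green',(g>r+25)&(g>b+15)),('red',(r>g+70)&(r>b+70)&(g<60))):
        c=max(cv2.findContours((m&roi).astype(np.uint8),cv2.RETR_EXTERNAL,cv2.CHAIN_APPROX_NONE)[0],key=cv2.contourArea)
        P=np.array([px2w(f,p[0],.003) for p in c],np.float32);q=cv2.minAreaRect(P);print(n,nm,np.round(q[0],4),np.round(q[1],4),round(q[2],1))
E
```

```text
[0.45270424 0.20602221 0.18249632] [-0.59737866  0.45465527 -0.88911072] 0.08559906698820603
top green [0.5879 0.0577] [0.0972 0.0412] 79.8
top red [ 0.5696 -0.0455] [0.0595 0.0596] 29.5
side green [0.5883 0.0557] [0.0988 0.0428] 79.8
side red [ 0.5708 -0.0477] [0.0629 0.0634] 88.8
```

View pics/t3.png

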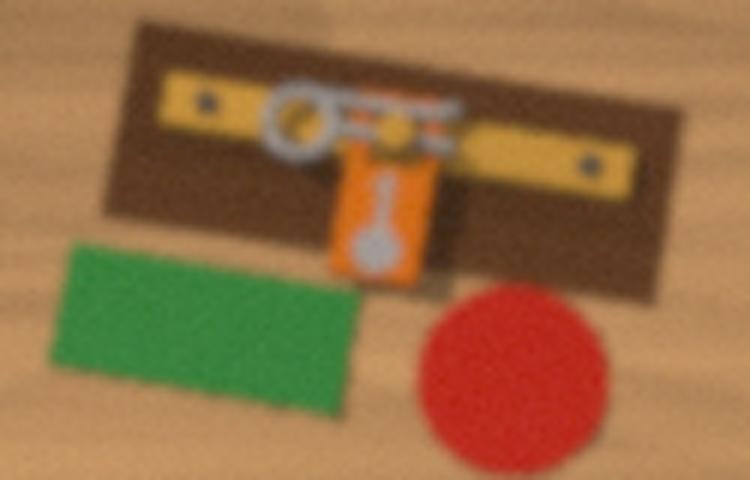

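View pics/s3.png

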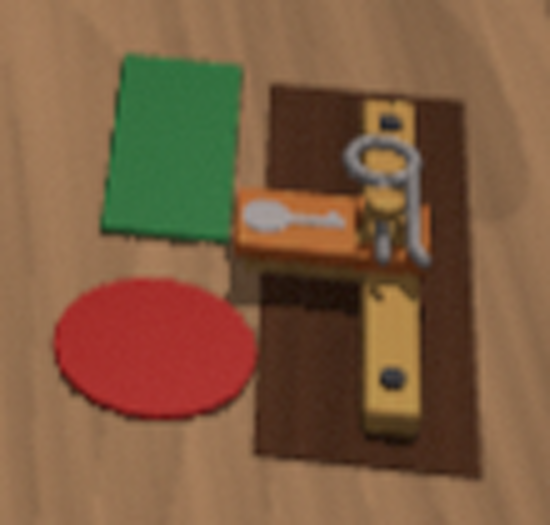

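Both pads are clear: green centre at crop (206,330), red at (514,378), loop at (300,121), pin at (397,128). The clip and keyring haven't moved.

```bash
python3 - <<'E'
from h import *
T=grab_frame('top');S=grab_frame('side')
t=lambda u,v:(250+(u+.5)/6-.5,145+(v+.5)/6-.5); s=lambda u,v:(340+(u+.5)/5-.5,210+(v+.5)/5-.5)
print('loop',px2w(T,t(300,121),.02),px2w(S,s(384,158),.02))
print('tagfront',px2w(T,t(374,278),.017),px2w(S,s(235,222),.017))
chain((.55,.11,.17,-7),(.6545,.0254,.12,-9.8),(.6545,.0254,.031,-9.8))
E
```

```text
loop [0.65416341 0.02542237] [0.65551741 0.02613051]
tagfront [0.601557   0.00084981] [ 0.6011289  -0.00278607]
[[-0.3463, 0.4277, 0.0361], [-0.0005, 0.0004, 0.0133]]
[[-0.2849, 0.4561, 0.2], [0.0, -0.0, 0.0156]]
[[-0.0001, -0.0, 0.356], [0.0, -0.0, -0.0]]
```

Call:
{"api": "apply_moves", "payload": {
  "rows": [
    [[-0.115, 0.143, 0.012], [0, 0, 0.004]],
    [[-0.23, 0.285, 0.024], [0, 0, 0.008]],
    [[-0.346, 0.428, 0.036], [0, 0, 0.013]],
    [[-0.346, 0.428, 0.036], [0, 0, 0.013]],
    [[-0.346, 0.428, 0.036], [0, 0, 0.013]]
  ],
  "jaw": 0.2
}}

```text
clock: 17.48
tcp_pos: [0.5499, 0.1103, 0.1698]
orientation: [-2.352, -2.082, 0.004]
contact_force: [-0.6, 0.4, 0.7]
grip_width: 0.0512
gripper_force: 0.0
```

Call:
{"api": "apply_moves", "payload": {
  "rows": [
    [[-0.095, 0.152, 0.07], [0, 0, 0.005]],
    [[-0.19, 0.304, 0.13], [0, 0, 0.01]],
    [[-0.285, 0.456, 0.2], [0, 0, 0.016]],
    [[-0.285, 0.456, 0.2], [0, 0, 0.016]],
    [[-0.285, 0.456, 0.2], [0, 0, 0.016]],
    [[-0.285, 0.456, 0.2], [0, 0, 0.016]],
    [[-0.285, 0.456, 0.2], [0, 0, 0.016]]
  ]
}}

```text
clock: 18.35
tcp_pos: [0.655, 0.0272, 0.1215]
orientation: [-2.402, -2.025, -0.001]
contact_force: [-0.8, 0.5, 0.2]
grip_width: 0.0514
gripper_force: 0.0
```

```bash
python3 - <<'E'
from h import *
o=telemetry.get_obs();print(o['tcp_pos'],o['contact_force'],o['grip_width'])
chain((.6547,.0258,.032,-9.8))
E
```

```text
[0.65497403 0.02720764 0.12152228] [-0.80931508  0.48726371  0.20397798] 0.051380833389971146
[[-0.0061, -0.0002, 0.3581], [0.0, -0.0003, 0.0003]]
```

Call:
{"api": "apply_moves", "payload": {
  "rows": [
    [[-0.005, 0, 0.1], [0, 0, 0]],
    [[-0.005, 0, 0.2], [0, 0, 0]],
    [[-0.005, 0, 0.28], [0, 0, 0]],
    [[-0.005, 0, 0.32], [0, 0, 0]],
    [[-0.005, 0, 0.335], [0, 0, 0]],
    [[-0.005, 0, 0.35], [0, 0, 0]],
    [[-0.005, 0, 0.355], [0, 0, 0]],
    [[-0.005, 0, 0.355], [0, 0, 0]]
  ]
}}

```text
clock: 19.35
tcp_pos: [0.6553, 0.0246, 0.0326]
orientation: [2.404, 2.023, 0.001]
contact_force: [-0.2, -0.5, -0.6]
grip_width: 0.0511
gripper_force: 0.0
```

Call:
{"api": "apply_moves", "payload": {
  "rows": [
    [[0, 0, 0], [0, 0, 0]],
    [[0, 0, 0], [0, 0, 0]],
    [[0, 0, 0], [0, 0, 0]],
    [[0, 0, 0], [0, 0, 0]],
    [[0, 0, 0], [0, 0, 0]],
    [[0, 0, 0], [0, 0, 0]]
  ],
  "jaw": -1,
  "newtons": 30
}}

```text
clock: 20.1
tcp_pos: [0.6554, 0.0246, 0.0325]
orientation: [2.403, 2.023, 0.001]
contact_force: [1.1, 0.7, 0.8]
grip_width: 0.0244
gripper_force: 29.7
```

```bash
python3 - <<'E'
from h import *
o=telemetry.get_obs();print(o['tcp_pos'],o['contact_force'],o['moment'],o['grip_width'])
S=grab_frame('side');crop(S,340,180,110,110,5,'pics/s4.png')
E
```

```text
[0.65543593 0.02455027 0.03246208] [1.12867644 0.67279917 0.84399474] [ 0.00289298 -0.31054538 -0.0127535 ] 0.02441602791484493
```

View pics/s4.png

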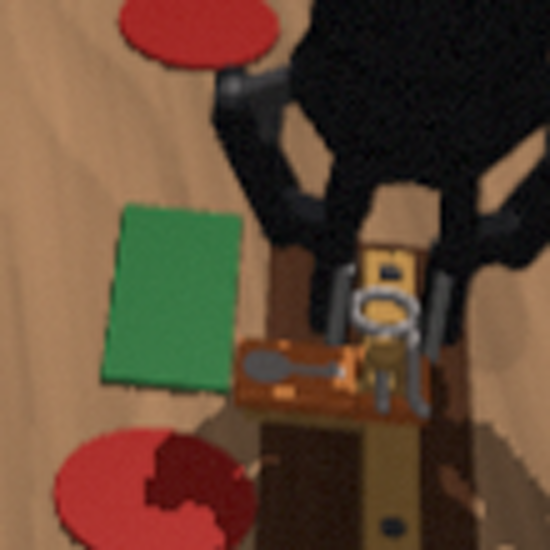

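The pads are on both sides of the loop, and the keyring is in place. Now pull along tool +x.

Call:
{"api": "apply_moves", "payload": {
  "rows": [
    [[0.01, 0, 0], [0, 0, 0]],
    [[0.03, 0, 0], [0, 0, 0]],
    [[0.06, 0, 0], [0, 0, 0]],
    [[0.1, 0, 0], [0, 0, 0]],
    [[0.14, 0, 0], [0, 0, 0]],
    [[0.18, 0, 0], [0, 0, 0]],
    [[0.22, 0, 0], [0, 0, 0]],
    [[0.26, 0, 0], [0, 0, 0]],
    [[0.28, 0, 0], [0, 0, 0]],
    [[0.28, 0, 0], [0, 0, 0]]
  ]
}}

```text
clock: 21.4
tcp_pos: [0.6666, 0.0948, 0.032]
orientation: [-2.401, -2.024, 0.001]
contact_force: [0.5, 0.3, 0.3]
grip_width: 0.0243
gripper_force: 29.4
```

```bash
python3 - <<'E'
from h import *
o=telemetry.get_obs();print(o['tcp_pos'],o['contact_force'],o['moment'],o['grip_width'])
S=grab_frame('side');crop(S,340,160,110,110,5,'pics/s5.png')
E
```

```text
[0.66658769 0.09477318 0.03200633] [0.4798119  0.28524993 0.34390028] [ 0.00617475  0.01682823 -0.03235831] 0.024269828292302065
```

View pics/s5.png

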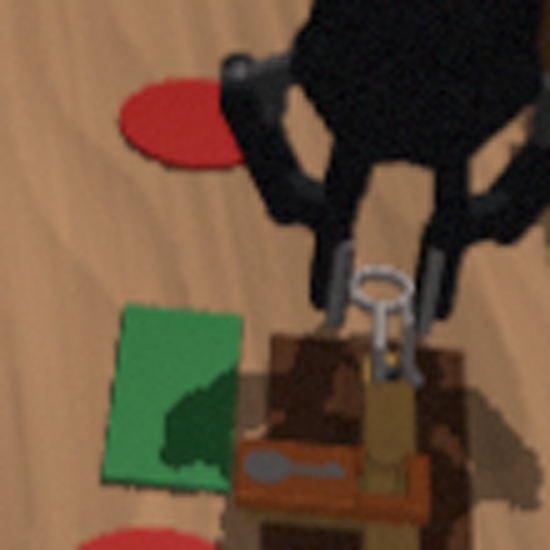

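The clip is free of the pin and held level; the keyring is still seated. Carry the clip to the tray.

```bash
python3 - <<'E'
from h import *
chain((.6666,.0948,.15,-9.8),(.62,-.10,.15,4),(.5353,-.266,.15,17.5))
E
```

```text
[[0.0034, -0.0011, -0.4718], [-0.0003, -0.0, -0.0001]]
[[-0.7995, -0.0512, -0.0], [0.0, -0.0, -0.0766]]
[[-0.6388, -0.3843, -0.0], [0.0, -0.0, -0.075]]
```

Call:
{"api": "apply_moves", "payload": {
  "rows": [
    [[0, 0, -0.06], [0, 0, 0]],
    [[0, 0, -0.16], [0, 0, 0]],
    [[0, 0, -0.28], [0, 0, 0]],
    [[0, 0, -0.4], [0, 0, 0]],
    [[0, 0, -0.47], [0, 0, 0]],
    [[0, 0, -0.47], [0, 0, 0]]
  ]
}}

```text
clock: 22.2
tcp_pos: [0.6679, 0.0933, 0.1515]
orientation: [2.403, 2.021, 0.004]
contact_force: [1.4, -0.5, -0.1]
grip_width: 0.0247
gripper_force: 29.5
```

Call:
{"api": "apply_moves", "payload": {
  "rows": [
    [[-0.08, -0.005, 0], [0, 0, -0.008]],
    [[-0.2, -0.013, 0], [0, 0, -0.019]],
    [[-0.35, -0.022, 0], [0, 0, -0.034]],
    [[-0.5, -0.032, 0], [0, 0, -0.048]],
    [[-0.65, -0.042, 0], [0, 0, -0.062]],
    [[-0.76, -0.049, 0], [0, 0, -0.073]],
    [[-0.8, -0.051, 0], [0, 0, -0.077]],
    [[-0.8, -0.051, 0], [0, 0, -0.077]]
  ]
}}

```text
clock: 23.2
tcp_pos: [0.62, -0.1012, 0.1491]
orientation: [-2.143, -2.296, 0.001]
contact_force: [0.8, 0.6, -0.5]
grip_width: 0.0248
gripper_force: 29.5
```

Call:
{"api": "apply_moves", "payload": {
  "rows": [
    [[-0.08, -0.05, 0], [0, 0, -0.009]],
    [[-0.2, -0.12, 0], [0, 0, -0.024]],
    [[-0.33, -0.2, 0], [0, 0, -0.039]],
    [[-0.46, -0.28, 0], [0, 0, -0.054]],
    [[-0.58, -0.35, 0], [0, 0, -0.068]],
    [[-0.64, -0.384, 0], [0, 0, -0.075]],
    [[-0.64, -0.384, 0], [0, 0, -0.075]],
    [[-0.64, -0.384, 0], [0, 0, -0.075]]
  ]
}}

```text
clock: 24.2
tcp_pos: [0.537, -0.2655, 0.1495]
orientation: [-1.854, -2.535, -0.002]
contact_force: [-0.3, 0.4, 0.4]
grip_width: 0.0242
gripper_force: 29.5
```

```bash
python3 - <<'E'
from h import *
o=telemetry.get_obs();print(o['tcp_pos'],o['contact_force'],o['moment'],o['grip_width'],o['joints'])
chain((.5353,-.266,.031,17.5))
S=grab_frame('side');crop(S,300,250,180,220,3,'pics/s6.png')
E
```

```text
[ 0.53703239 -0.26546738  0.14946292] [-0.28488758  0.38159539  0.4121022 ] [ 0.06922009  0.03650164 -0.0535802 ] 0.02418106916419536 [ 0.02939891  0.50407064  0.43445441  1.85991113 -0.27863614  0.83771506
  0.91245424]
[[-0.0004, -0.0075, 0.4738], [0.0001, -0.0003, 0.0008]]
```

View pics/s6.png

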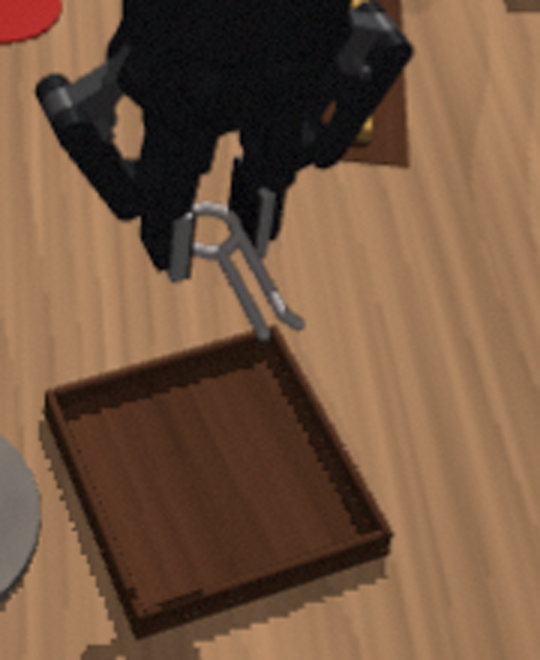

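The clip hangs level and parallel to the tray sides. Lower it into the tray.

Call:
{"api": "apply_moves", "payload": {
  "rows": [
    [[0, -0.008, 0.1], [0, 0, 0]],
    [[0, -0.008, 0.2], [0, 0, 0]],
    [[0, -0.008, 0.3], [0, 0, 0]],
    [[0, -0.008, 0.38], [0, 0, 0]],
    [[0, -0.008, 0.43], [0, 0, 0]],
    [[0, -0.008, 0.46], [0, 0, 0]],
    [[0, -0.008, 0.474], [0, 0, 0]],
    [[0, -0.008, 0.474], [0, 0, 0]]
  ]
}}

```text
clock: 25.25
tcp_pos: [0.5341, -0.2684, 0.0316]
orientation: [1.857, 2.533, 0.0]
contact_force: [-0.6, 0.3, -0.3]
grip_width: 0.0242
gripper_force: 29.5
```

Call:
{"api": "apply_moves", "payload": {
  "rows": [
    [[0, 0, 0.002], [0, 0, 0]],
    [[0, 0, 0.004], [0, 0, 0]],
    [[0, 0, 0.004], [0, 0, 0]]
  ]
}}

```text
clock: 25.62
tcp_pos: [0.534, -0.2683, 0.0304]
orientation: [1.857, 2.534, 0.0]
contact_force: [-0.7, -0.0, -0.4]
grip_width: 0.0242
gripper_force: 29.5
```

Call:
{"api": "apply_moves", "payload": {
  "rows": [
    [[0, 0, 0.003], [0, 0, 0]],
    [[0, 0, 0.006], [0, 0, 0]],
    [[0, 0, 0.006], [0, 0, 0]]
  ]
}}

```text
clock: 26.0
tcp_pos: [0.534, -0.2683, 0.0292]
orientation: [1.857, 2.534, 0.0]
contact_force: [-1.7, 0.9, 5.3]
grip_width: 0.0244
gripper_force: 32.2
```

Call:
{"api": "apply_moves", "payload": {
  "rows": [
    [[0, 0, 0.002], [0, 0, 0]],
    [[0, 0, 0.004], [0, 0, 0]],
    [[0, 0, 0.004], [0, 0, 0]]
  ]
}}

```text
clock: 26.38
tcp_pos: [0.534, -0.2683, 0.0291]
orientation: [-1.857, -2.534, -0.001]
contact_force: [-4.2, 2.9, 14.4]
grip_width: 0.0241
gripper_force: 37.4
```

Call:
{"api": "apply_moves", "payload": {
  "rows": [
    [[0, 0, -0.005], [0, 0, 0]],
    [[0, 0, -0.005], [0, 0, 0]]
  ]
}}

```text
clock: 26.62
tcp_pos: [0.5341, -0.2684, 0.0292]
orientation: [1.857, 2.534, 0.0]
contact_force: [-0.9, 0.1, 3.7]
grip_width: 0.0238
gripper_force: 31.5
```

Call:
{"api": "apply_moves", "payload": {
  "rows": [
    [[0, 0, 0], [0, 0, 0]],
    [[0, 0, 0], [0, 0, 0]],
    [[0, 0, 0], [0, 0, 0]],
    [[0, 0, 0], [0, 0, 0]],
    [[0, 0, 0], [0, 0, 0]],
    [[0, 0, -0.06], [0, 0, 0]],
    [[0, 0, -0.2], [0, 0, 0]],
    [[0, 0, -0.4], [0, 0, 0]],
    [[0, 0, -0.5], [0, 0, 0]],
    [[0, 0, -0.5], [0, 0, 0]]
  ],
  "jaw": 0
}}

```text
clock: 27.88
tcp_pos: [0.5353, -0.2691, 0.1572]
orientation: [1.854, 2.53, 0.003]
contact_force: [0.5, -0.6, -0.3]
grip_width: 0.0427
gripper_force: 0.0
```

```bash
python3 - <<'E'
from h import *
o=telemetry.get_obs();print(o['tcp_pos'],o['contact_force'],o['moment'],o['grip_width'])
S=grab_frame('side');T=grab_frame('top')
a=cv2.resize(S['frame'][340:470,200:440,::-1],None,fx=3,fy=3,interpolation=cv2.INTER_CUBIC)
b=cv2.resize(S['frame'][215:295,340:450,::-1],None,fx=3,fy=3,interpolation=cv2.INTER_CUBIC)
im=np.zeros((600,720,3),np.uint8);im[:180*2+30]=a[:390];im[:0]=0;im[390:600,:330]=b[:210];cv2.imwrite('pics/s7.png',im)
chain((.60,-.15,.15,45),(.626,-.0025,.12,80))
E
```

```text
[ 0.5353007  -0.26907115  0.15717494] [ 0.51373025 -0.58621095 -0.32163796] [ 0.05941394  0.02168727 -0.05022938] 0.04265133274730643
[[0.3704, 0.395, 0.0171], [0.0001, -0.0, -0.1526]]
[[0.3437, 0.4907, 0.1201], [0.0, -0.0, -0.1945]]
```

View pics/s7.png

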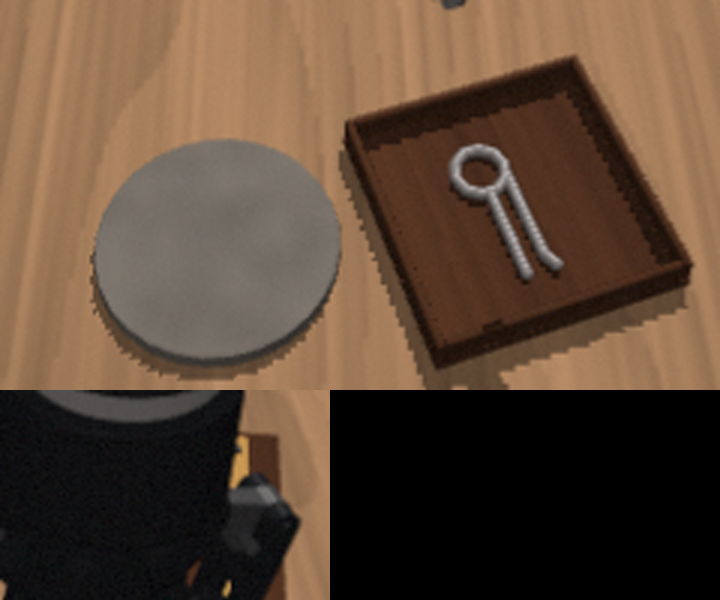

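The clip lies flat inside the tray, at crop (500,210). Now the keyring.

Call:
{"api": "apply_moves", "payload": {
  "rows": [
    [[0.07, 0.08, 0], [0, 0, -0.03]],
    [[0.16, 0.17, 0.01], [0, 0, -0.07]],
    [[0.26, 0.28, 0.01], [0, 0, -0.11]],
    [[0.37, 0.395, 0.017], [0, 0, -0.153]],
    [[0.37, 0.395, 0.017], [0, 0, -0.153]],
    [[0.37, 0.395, 0.017], [0, 0, -0.153]]
  ],
  "jaw": 0.2
}}

```text
clock: 28.72
tcp_pos: [0.5998, -0.1496, 0.1488]
orientation: [-1.198, -2.902, 0.001]
contact_force: [0.3, -0.1, -0.6]
grip_width: 0.0515
gripper_force: 0.0
```

Call:
{"api": "apply_moves", "payload": {
  "rows": [
    [[0.07, 0.1, 0.02], [0, 0, -0.04]],
    [[0.15, 0.22, 0.05], [0, 0, -0.09]],
    [[0.25, 0.36, 0.08], [0, 0, -0.14]],
    [[0.344, 0.49, 0.12], [0, 0, -0.194]],
    [[0.344, 0.49, 0.12], [0, 0, -0.194]],
    [[0.344, 0.49, 0.12], [0, 0, -0.194]],
    [[0.344, 0.49, 0.12], [0, 0, -0.194]]
  ]
}}

```text
clock: 29.6
tcp_pos: [0.6257, -0.0052, 0.12]
orientation: [0.28, 3.129, -0.002]
contact_force: [-0.1, 0.2, -0.6]
grip_width: 0.051
gripper_force: 0.0
```

```bash
python3 - <<'E'
from h import *
o=telemetry.get_obs();print(o['tcp_pos'],o['contact_force'],o['joints'],o['grip_width'])
chain((.6261,-.0035,.12,80.2),(.6261,-.0035,.036,80.2))
E
```

```text
[ 0.62570897 -0.00519457  0.11995774] [-0.13102207  0.18207077 -0.55620821] [-0.18902663  0.55057149  0.13141965  1.79652355 -0.09402643  0.80060495
  1.38107439] 0.05096494657530052
[[-0.0003, 0.0069, -0.0002], [-0.0004, 0.0001, -0.0024]]
[[-0.0001, 0.0, 0.336], [0.0, -0.0, 0.0]]
```

Call:
{"api": "apply_moves", "payload": {
  "rows": [
    [[0, 0.005, 0.1], [0, 0, -0.002]],
    [[0, 0.005, 0.2], [0, 0, -0.002]],
    [[0, 0.005, 0.28], [0, 0, -0.002]],
    [[0, 0.005, 0.31], [0, 0, -0.002]],
    [[0, 0.005, 0.325], [0, 0, -0.002]],
    [[0, 0.005, 0.337], [0, 0, -0.002]],
    [[0, 0.005, 0.337], [0, 0, -0.002]]
  ]
}}

```text
clock: 30.48
tcp_pos: [0.6263, -0.0016, 0.0359]
orientation: [0.264, 3.13, 0.0]
contact_force: [0.1, -0.3, 0.8]
grip_width: 0.0517
gripper_force: 0.0
```

```bash
python3 - <<'E'
from h import *
o=telemetry.get_obs();print(o['tcp_pos'],o['contact_force'],o['orientation'],o['grip_width'])
S=grab_frame('side');crop(S,360,200,90,90,6,'pics/s8.png')
E
```

```text
[ 0.62634211 -0.00160751  0.03589934] [ 0.10058533 -0.30201587  0.8180308 ] [2.64433779e-01 3.12988088e+00 2.26247526e-04] 0.05169560408574314
```

View pics/s8.png

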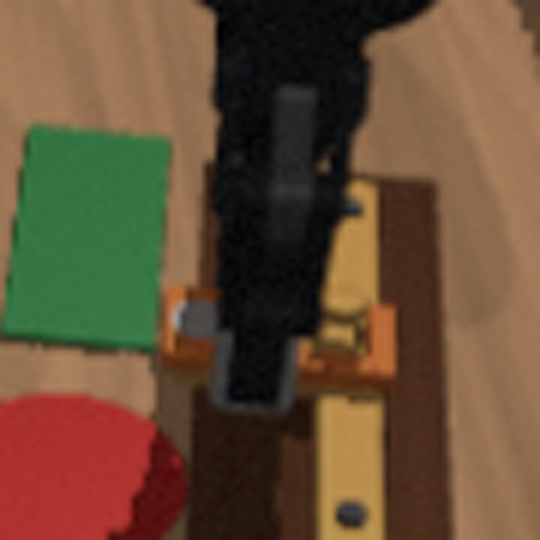

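The fingers straddle the tag and are clear of the brass bar. Grip it.

Call:
{"api": "apply_moves", "payload": {
  "rows": [
    [[0, -0.006, 0.002], [0, 0, 0]],
    [[0, -0.006, 0.002], [0, 0, 0]],
    [[0, -0.006, 0.002], [0, 0, 0]],
    [[0, -0.006, 0.002], [0, 0, 0]],
    [[0, -0.006, 0.002], [0, 0, 0]],
    [[0, -0.006, 0.002], [0, 0, 0]],
    [[0, -0.006, 0.002], [0, 0, 0]]
  ],
  "jaw": -1,
  "newtons": 30
}}

```text
clock: 31.4
tcp_pos: [0.6261, -0.0033, 0.0355]
orientation: [0.265, 3.13, -0.0]
contact_force: [-0.0, -0.1, 5.3]
grip_width: 0.0289
gripper_force: 30.1
```

Call:
{"api": "apply_moves", "payload": {
  "rows": [
    [[0, 0, -0.02], [0, 0, 0]],
    [[0, 0, -0.05], [0, 0, 0]],
    [[0, 0, -0.09], [0, 0, 0]],
    [[0, 0, -0.14], [0, 0, 0]],
    [[0, 0, -0.22], [0, 0, 0]],
    [[0, 0, -0.32], [0, 0, 0]],
    [[0, 0, -0.42], [0, 0, 0]],
    [[0, 0, -0.46], [0, 0, 0]],
    [[0, 0, -0.46], [0, 0, 0]]
  ]
}}

```text
clock: 32.52
tcp_pos: [0.6262, -0.0031, 0.151]
orientation: [0.264, 3.129, 0.001]
contact_force: [0.3, -0.0, -0.7]
grip_width: 0.0291
gripper_force: 29.7
```

```bash
python3 - <<'E'
from h import *
o=telemetry.get_obs();print(o['tcp_pos'],o['contact_force'],o['orientation'],o['grip_width'])
S=grab_frame('side');crop(S,340,160,120,120,5,'pics/s9.png')
E
```

```text
[ 0.62624907 -0.00309047  0.15102267] [ 0.31303378 -0.04800733 -0.65711054] [2.64346678e-01 3.12877299e+00 6.28891799e-04] 0.0290893762595695
```

View pics/s9.png

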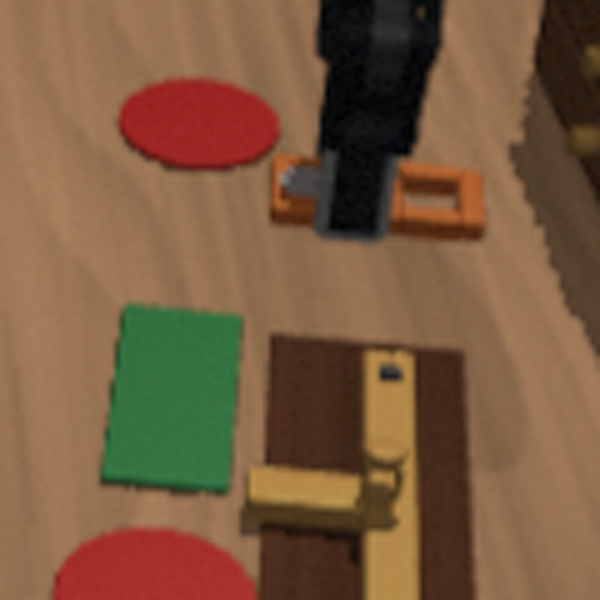

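The keyring is up, level and clear of the pin. Carry it to the coaster.

```bash
python3 - <<'E'
from h import *
chain((.54,-.15,.15,62),(.418,-.294,.12,45))
E
```

```text
[[0.2392, -0.6367, 0.0], [0.0, -0.0, 0.1019]]
[[0.1605, -0.7377, 0.12], [0.0, -0.0, 0.0945]]
```

Call:
{"api": "apply_moves", "payload": {
  "rows": [
    [[0.03, -0.08, 0], [0, 0, 0.012]],
    [[0.08, -0.2, 0], [0, 0, 0.03]],
    [[0.13, -0.35, 0], [0, 0, 0.055]],
    [[0.19, -0.5, 0], [0, 0, 0.08]],
    [[0.24, -0.637, 0], [0, 0, 0.102]],
    [[0.24, -0.637, 0], [0, 0, 0.102]],
    [[0.24, -0.637, 0], [0, 0, 0.102]]
  ]
}}

```text
clock: 33.45
tcp_pos: [0.5393, -0.1503, 0.1495]
orientation: [-0.762, -3.047, -0.0]
contact_force: [-0.9, 1.0, -1.5]
grip_width: 0.0288
gripper_force: 29.7
```

Call:
{"api": "apply_moves", "payload": {
  "rows": [
    [[0.02, -0.1, 0.015], [0, 0, 0.012]],
    [[0.06, -0.26, 0.04], [0, 0, 0.033]],
    [[0.1, -0.44, 0.07], [0, 0, 0.056]],
    [[0.14, -0.63, 0.1], [0, 0, 0.08]],
    [[0.16, -0.738, 0.12], [0, 0, 0.094]],
    [[0.16, -0.738, 0.12], [0, 0, 0.094]],
    [[0.16, -0.738, 0.12], [0, 0, 0.094]]
  ]
}}

```text
clock: 34.33
tcp_pos: [0.4184, -0.2935, 0.1199]
orientation: [-1.199, -2.904, -0.001]
contact_force: [-0.7, 0.4, 0.6]
grip_width: 0.0291
gripper_force: 29.7
```

```bash
python3 - <<'E'
from h import *
o=telemetry.get_obs();print(o['tcp_pos'],o['contact_force'],o['orientation'],o['grip_width'])
chain((.418,-.294,.036,45))
E
```

```text
[ 0.41839686 -0.29349319  0.11994579] [-0.74829317  0.39512725  0.58594347] [-1.19909278e+00 -2.90369741e+00 -7.59820459e-04] 0.02906323211102648
[[-0.0004, -0.0027, 0.3358], [0.0001, -0.0001, 0.0007]]
```

Call:
{"api": "apply_moves", "payload": {
  "rows": [
    [[0, -0.002, 0.1], [0, 0, 0]],
    [[0, -0.002, 0.2], [0, 0, 0]],
    [[0, -0.002, 0.28], [0, 0, 0]],
    [[0, -0.002, 0.32], [0, 0, 0]],
    [[0, -0.002, 0.335], [0, 0, 0]],
    [[0, -0.002, 0.34], [0, 0, 0]],
    [[0, -0.002, 0.34], [0, 0, 0]]
  ]
}}

```text
clock: 35.2
tcp_pos: [0.418, -0.2947, 0.0355]
orientation: [1.2, 2.902, -0.0]
contact_force: [-0.3, 0.1, 0.1]
grip_width: 0.029
gripper_force: 29.8
```

Call:
{"api": "apply_moves", "payload": {
  "rows": [
    [[0, 0, 0.002], [0, 0, 0]],
    [[0, 0, 0.004], [0, 0, 0]],
    [[0, 0, 0.004], [0, 0, 0]]
  ]
}}

```text
clock: 35.58
tcp_pos: [0.4177, -0.2945, 0.0341]
orientation: [1.201, 2.903, 0.0]
contact_force: [-0.6, -0.2, -0.8]
grip_width: 0.0292
gripper_force: 29.8
```

Call:
{"api": "apply_moves", "payload": {
  "rows": [
    [[0, 0, 0.002], [0, 0, 0]],
    [[0, 0, 0.003], [0, 0, 0]],
    [[0, 0, 0.003], [0, 0, 0]]
  ]
}}

```text
clock: 35.95
tcp_pos: [0.4177, -0.2945, 0.0335]
orientation: [1.201, 2.903, 0.0]
contact_force: [0.7, 0.2, 4.4]
grip_width: 0.0287
gripper_force: 30.2
```

Call:
{"api": "apply_moves", "payload": {
  "rows": [
    [[0, 0, 0], [0, 0, 0]],
    [[0, 0, 0], [0, 0, 0]],
    [[0, 0, 0], [0, 0, 0]],
    [[0, 0, 0], [0, 0, 0]],
    [[0, 0, 0], [0, 0, 0]],
    [[0, 0, -0.06], [0, 0, 0]],
    [[0, 0, -0.2], [0, 0, 0]],
    [[0, 0, -0.4], [0, 0, 0]],
    [[0, 0, -0.62], [0, 0, 0]],
    [[0, 0, -0.62], [0, 0, 0]]
  ],
  "jaw": 0.1
}}

```text
clock: 37.2
tcp_pos: [0.4199, -0.2961, 0.1933]
orientation: [1.198, 2.894, 0.0]
contact_force: [0.2, -0.3, -0.3]
grip_width: 0.0471
gripper_force: 0.0
```

```bash
python3 - <<'E'
from h import *
o=telemetry.get_obs();print(o['tcp_pos'],o['contact_force'],o['joints'],o['grip_width'])
S=grab_frame('side');T=grab_frame('top')
a=cv2.resize(S['frame'][365:480,215:435,::-1],None,fx=3,fy=3,interpolation=cv2.INTER_CUBIC)
b=cv2.resize(T['frame'][180:265,100:250,::-1],None,fx=3,fy=3,interpolation=cv2.INTER_CUBIC)
im=np.zeros((600,660,3),np.uint8);im[:345]=a;im[345:600,:450]=b;cv2.imwrite('pics/s10.png',im)
# block & tin tops
for n,f,roi in(('top',T,(90,200,160,120)),('side',S,(240,90,140,110))):
    I=f['frame'].astype(int);r,g,b=I[...,0],I[...,1],I[...,2];x,y,w,h=roi
    m=(g>r+50)&(g>80)&(b>80)&(b<g+45);k=np.zeros(r.shape,np.uint8);k[y:y+h,x:x+w]=m[y:y+h,x:x+w]
    c=max(cv2.findContours(k,cv2.RETR_EXTERNAL,cv2.CHAIN_APPROX_NONE)[0],key=cv2.contourArea)
    P=np.array([px2w(f,p[0],.103) for p in c],np.float32);q=cv2.minAreaRect(P);print(n,'block',np.round(q[0],4),np.round(q[1],4),round(q[2],1))
chain((.45,-.05,.22,20))
E
```

```text
[ 0.41985488 -0.29614724  0.19334429] [ 0.18848032 -0.2851165  -0.28096304] [ 0.17454691  0.29476966  0.38212843  2.02705798 -0.14837101  0.83620682
  1.4264588 ] 0.04709667688506239
top block [0.4617 0.3169] [0.0677 0.0184] 84.9
side block [0.4617 0.3168] [0.0598 0.0179] 85.2
[[0.5993, 0.7834, -0.1225], [0.0005, 0.0004, 0.1393]]
```

View pics/s10.png

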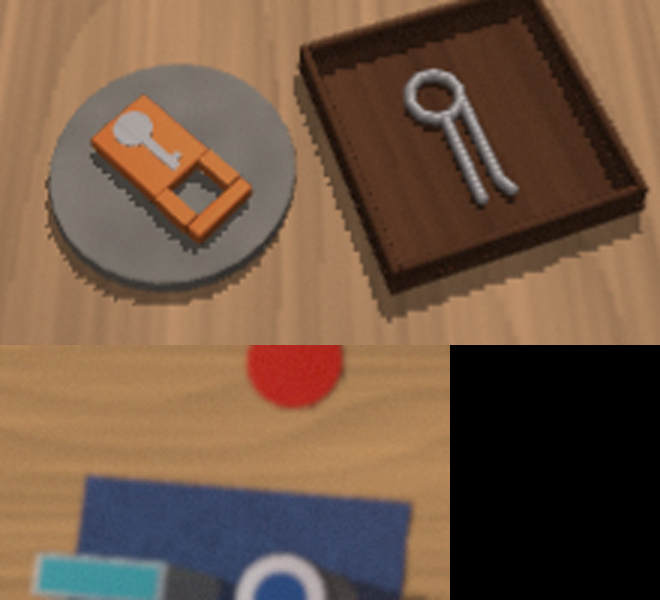

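The keyring lies flat and central on the coaster (tag centre at crop (170,167), coaster (173,173)), and the clip is flat in the tray. From here I'll check by numbers only. Next, return the block.

```bash
cat >> h.py <<'E'
def tops(roiT,roiS):
    for n,f,(x,y,w,h) in(('top',grab_frame('top'),roiT),('side',grab_frame('side'),roiS)):
        I=f['frame'].astype(int);r,g,b=I[...,0],I[...,1],I[...,2]
        for nm,m in(('block',(g>r+50)&(g>80)&(b<g+45)),('tin',(b>r+50)&(b>g+30))):
            k=np.zeros(r.shape,np.uint8);k[y:y+h,x:x+w]=m[y:y+h,x:x+w]
            cs=[c for c in cv2.findContours(k,cv2.RETR_EXTERNAL,cv2.CHAIN_APPROX_NONE)[0] if cv2.contourArea(c)>20]
            for c in cs:
                P=np.array([px2w(f,p[0],.103) for p in c],np.float32);q=cv2.minAreaRect(P);print(n,nm,np.round(q[0],4),np.round(q[1],4),round(q[2],1))
E
python3 - <<'E'
from h import *
tops((90,200,160,120),(240,90,140,110))
chain((.50,-.07,.22,20),(.50,.15,.22,4),(.4617,.3158,.19,-4.9),(.4617,.3158,.081,-4.9))
E
```

```text
top block [0.4617 0.3168] [0.0679 0.0185] 84.9
top tin [0.4504 0.2097] [0.0246 0.0267] 0.0
side block [0.4615 0.315 ] [0.0632 0.0179] 85.2
side tin [0.454 0.209] [0.0223 0.0267] 0.7
[[0.3977, 0.8689, -0.129], [-0.0003, -0.0005, 0.1393]]
[[0.827, 0.3009, -0.0], [0.0001, -0.0, 0.0888]]
[[0.6723, -0.1064, 0.12], [-0.0, 0.0, 0.0495]]
[[-0.0, 0.0, 0.436], [-0.0, 0.0, -0.0]]
```

Call:
{"api": "apply_moves", "payload": {
  "rows": [
    [[0.07, 0.16, -0.02], [0, 0, 0.025]],
    [[0.17, 0.37, -0.06], [0, 0, 0.06]],
    [[0.28, 0.6, -0.09], [0, 0, 0.1]],
    [[0.398, 0.869, -0.129], [0, 0, 0.139]],
    [[0.398, 0.869, -0.129], [0, 0, 0.139]],
    [[0.398, 0.869, -0.129], [0, 0, 0.139]],
    [[0.398, 0.869, -0.129], [0, 0, 0.139]]
  ],
  "jaw": 1
}}

```text
clock: 38.28
tcp_pos: [0.4995, -0.0725, 0.2198]
orientation: [-1.803, -2.571, 0.003]
contact_force: [-0.6, 0.2, 0.1]
grip_width: 0.0856
gripper_force: 0.0
```

Call:
{"api": "apply_moves", "payload": {
  "rows": [
    [[0.18, 0.07, 0], [0, 0, 0.02]],
    [[0.4, 0.15, 0], [0, 0, 0.045]],
    [[0.62, 0.23, 0], [0, 0, 0.068]],
    [[0.827, 0.301, 0], [0, 0, 0.089]],
    [[0.827, 0.301, 0], [0, 0, 0.089]],
    [[0.827, 0.301, 0], [0, 0, 0.089]]
  ]
}}

```text
clock: 39.02
tcp_pos: [0.5005, 0.1473, 0.2202]
orientation: [2.144, 2.296, -0.002]
contact_force: [-0.3, 0.2, -0.2]
grip_width: 0.0855
gripper_force: 0.0
```

Call:
{"api": "apply_moves", "payload": {
  "rows": [
    [[0.16, -0.025, 0.03], [0, 0, 0.012]],
    [[0.34, -0.055, 0.06], [0, 0, 0.025]],
    [[0.52, -0.085, 0.09], [0, 0, 0.037]],
    [[0.672, -0.106, 0.12], [0, 0, 0.05]],
    [[0.672, -0.106, 0.12], [0, 0, 0.05]],
    [[0.672, -0.106, 0.12], [0, 0, 0.05]],
    [[0.672, -0.106, 0.12], [0, 0, 0.05]]
  ]
}}

```text
clock: 39.9
tcp_pos: [0.4634, 0.3129, 0.1908]
orientation: [2.319, 2.118, 0.0]
contact_force: [0.5, -0.4, 0.5]
grip_width: 0.0851
gripper_force: 0.0
```

```bash
python3 - <<'E'
from h import *
o=telemetry.get_obs();print(o['tcp_pos'],o['contact_force'],o['joints'],o['grip_width'])
chain((.462,.3155,.081,-4.9))
E
```

```text
[0.46342027 0.31289623 0.19080831] [ 0.50689007 -0.42146135  0.54957244] [-0.90890098  0.36648064  0.25405188  1.91434355 -0.11675368  0.87481746
 -0.68647687] 0.08514977649332073
[[0.01, -0.0068, 0.4392], [0.0002, 0.0001, -0.0016]]
```

Call:
{"api": "apply_moves", "payload": {
  "rows": [
    [[0.005, -0.006, 0.12], [0, 0, -0.001]],
    [[0.008, -0.006, 0.24], [0, 0, -0.002]],
    [[0.008, -0.006, 0.36], [0, 0, -0.002]],
    [[0.008, -0.006, 0.41], [0, 0, -0.002]],
    [[0.008, -0.006, 0.437], [0, 0, -0.002]],
    [[0.008, -0.006, 0.437], [0, 0, -0.002]]
  ]
}}

```text
clock: 40.65
tcp_pos: [0.4614, 0.3173, 0.0817]
orientation: [2.31, 2.129, 0.001]
contact_force: [0.2, 0.0, 0.4]
grip_width: 0.0854
gripper_force: 0.0
```

Call:
{"api": "apply_moves", "payload": {
  "rows": [
    [[0, 0, 0], [0, 0, 0]],
    [[0, 0, 0], [0, 0, 0]],
    [[0, 0, 0], [0, 0, 0]],
    [[0, 0, 0], [0, 0, 0]],
    [[0, 0, 0], [0, 0, 0]],
    [[0, 0, 0], [0, 0, 0]],
    [[0, 0, 0], [0, 0, 0]],
    [[0, 0, 0], [0, 0, 0]]
  ],
  "jaw": -1,
  "newtons": 40
}}

```text
clock: 41.65
tcp_pos: [0.4612, 0.3177, 0.0817]
orientation: [-2.309, -2.13, -0.001]
contact_force: [-0.2, -0.1, 5.1]
grip_width: 0.0254
gripper_force: 43.2
```

```bash
python3 - <<'E'
from h import *
o=telemetry.get_obs();print(o['tcp_pos'],o['contact_force'],o['orientation'],o['grip_width'])
tops((90,200,160,120),(240,90,140,110))
E
```

```text
[0.46117725 0.31766195 0.08167984] [-0.22413241 -0.12627344  5.13165235] [-2.30896930e+00 -2.13021246e+00 -9.89730805e-04] 0.025407862919322743
top block [0.4584 0.3103] [0.016  0.0107] 2.7
top tin [0.4156 0.2972] [0.0237 0.044 ] 63.5
side block [0.4613 0.3276] [0.0382 0.0172] 83.9
```

Call:
{"api": "apply_moves", "payload": {
  "rows": [
    [[0, 0, -0.04], [0, 0, 0]],
    [[0, 0, -0.14], [0, 0, 0]],
    [[0, 0, -0.28], [0, 0, 0]],
    [[0, 0, -0.4], [0, 0, 0]],
    [[0, 0, -0.44], [0, 0, 0]],
    [[0, 0, -0.44], [0, 0, 0]],
    [[0, 0, -0.44], [0, 0, 0]]
  ]
}}

```text
clock: 42.62
tcp_pos: [0.4601, 0.3169, 0.1899]
orientation: [-2.309, -2.13, 0.004]
contact_force: [-0.8, -0.4, -4.0]
grip_width: 0.0252
gripper_force: 42.3
```

```bash
python3 - <<'E'
from h import *
o=telemetry.get_obs();print(o['tcp_pos'],o['contact_force'],o['grip_width'])
chain((.54,.19,.19,-7.5),(.5882,.058,.19,-10))
E
```

```text
[0.46008979 0.3168983  0.18986012] [-0.76871306 -0.37195794 -4.04460858] 0.02518981916682878
[[-0.4803, 0.3594, -0.0003], [-0.0006, 0.0006, 0.0161]]
[[-0.4983, 0.2601, 0.0], [0.0, 0.0, 0.0139]]
```

Call:
{"api": "apply_moves", "payload": {
  "rows": [
    [[-0.07, 0.05, 0], [0, 0, 0.002]],
    [[-0.18, 0.135, 0], [0, 0, 0.006]],
    [[-0.3, 0.225, 0], [0, 0, 0.01]],
    [[-0.42, 0.315, 0], [0, 0, 0.014]],
    [[-0.48, 0.36, 0], [0, 0, 0.016]],
    [[-0.48, 0.36, 0], [0, 0, 0.016]],
    [[-0.48, 0.36, 0], [0, 0, 0.016]]
  ]
}}

```text
clock: 43.5
tcp_pos: [0.5402, 0.192, 0.1909]
orientation: [-2.359, -2.073, 0.001]
contact_force: [-0.5, 0.4, -4.2]
grip_width: 0.0255
gripper_force: 42.1
```

Call:
{"api": "apply_moves", "payload": {
  "rows": [
    [[-0.07, 0.035, 0], [0, 0, 0.002]],
    [[-0.18, 0.095, 0], [0, 0, 0.005]],
    [[-0.31, 0.16, 0], [0, 0, 0.009]],
    [[-0.43, 0.225, 0], [0, 0, 0.012]],
    [[-0.498, 0.26, 0], [0, 0, 0.014]],
    [[-0.498, 0.26, 0], [0, 0, 0.014]],
    [[-0.498, 0.26, 0], [0, 0, 0.014]],
    [[-0.498, 0.26, 0], [0, 0, 0.014]]
  ]
}}

```text
clock: 44.5
tcp_pos: [0.5888, 0.0606, 0.1912]
orientation: [-2.404, -2.022, -0.0]
contact_force: [0.8, 0.3, -3.0]
grip_width: 0.025
gripper_force: 42.1
```

```bash
python3 - <<'E'
from h import *
o=telemetry.get_obs();print(o['tcp_pos'],o['contact_force'],o['grip_width'])
chain((.5882,.058,.0835,-10))
E
```

```text
[0.5887907  0.06057088 0.19115904] [ 0.82156737  0.26705552 -2.99116042] 0.025043650174530224
[[-0.0108, -0.0003, 0.4306], [-0.0002, -0.0002, 0.0008]]
```

Call:
{"api": "apply_moves", "payload": {
  "rows": [
    [[-0.005, 0, 0.1], [0, 0, 0]],
    [[-0.008, 0, 0.22], [0, 0, 0]],
    [[-0.008, 0, 0.33], [0, 0, 0]],
    [[-0.008, 0, 0.4], [0, 0, 0]],
    [[-0.008, 0, 0.425], [0, 0, 0]],
    [[-0.008, 0, 0.425], [0, 0, 0]],
    [[-0.008, 0, 0.425], [0, 0, 0]]
  ]
}}

```text
clock: 45.38
tcp_pos: [0.5896, 0.0568, 0.086]
orientation: [2.406, 2.018, 0.003]
contact_force: [1.0, 0.4, -3.6]
grip_width: 0.0254
gripper_force: 42.1
```

```bash
python3 - <<'E'
from h import *
o=telemetry.get_obs();print(o['tcp_pos'],o['contact_force'],o['grip_width'])
chain((.5882,.058,.0825,-10))
E
```

```text
[0.58963904 0.05679913 0.08601466] [ 1.02852696  0.40342111 -3.64103938] 0.02542662692338052
[[0.0037, -0.0065, 0.0141], [0.0005, -0.0002, -0.0001]]
```

Call:
{"api": "apply_moves", "payload": {
  "rows": [
    [[0.004, -0.005, 0.006], [0, 0, 0]],
    [[0.004, -0.005, 0.012], [0, 0, 0]],
    [[0.004, -0.005, 0.015], [0, 0, 0]],
    [[0.004, -0.005, 0.017], [0, 0, 0]],
    [[0.004, -0.005, 0.017], [0, 0, 0]]
  ]
}}

```text
clock: 46.0
tcp_pos: [0.5879, 0.058, 0.0817]
orientation: [-2.407, -2.019, -0.001]
contact_force: [-3.6, 0.2, 6.9]
grip_width: 0.0254
gripper_force: 43.3
```

Call:
{"api": "apply_moves", "payload": {
  "rows": [
    [[0, 0, 0], [0, 0, 0]],
    [[0, 0, 0], [0, 0, 0]],
    [[0, 0, 0], [0, 0, 0]],
    [[0, 0, 0], [0, 0, 0]],
    [[0, 0, 0], [0, 0, 0]],
    [[0, 0, 0], [0, 0, 0]],
    [[0, 0, -0.1], [0, 0, 0]],
    [[0, 0, -0.25], [0, 0, 0]],
    [[0, 0, -0.43], [0, 0, 0]],
    [[0, 0, -0.43], [0, 0, 0]]
  ],
  "jaw": 1
}}

```text
clock: 47.25
tcp_pos: [0.5902, 0.058, 0.192]
orientation: [2.405, 2.017, 0.01]
contact_force: [0.6, 0.8, 0.1]
grip_width: 0.0855
gripper_force: 0.0
```

```bash
python3 - <<'E'
from h import *
o=telemetry.get_obs();print(o['tcp_pos'],o['contact_force'],o['grip_width'])
chain((.4516,.209,.19,-4.9))
E
```

```text
[0.59016574 0.05800894 0.19195658] [0.62468006 0.78402672 0.05210518] 0.08549736510995926
[[0.4982, -0.651, 0.005], [0.0021, -0.0008, -0.0285]]
```

Call:
{"api": "apply_moves", "payload": {
  "rows": [
    [[0.1, -0.13, 0], [0, 0, -0.006]],
    [[0.23, -0.3, 0], [0, 0, -0.013]],
    [[0.36, -0.47, 0], [0, 0, -0.02]],
    [[0.498, -0.651, 0.005], [0, 0, -0.0285]],
    [[0.498, -0.651, 0.005], [0, 0, -0.0285]],
    [[0.498, -0.651, 0.005], [0, 0, -0.0285]],
    [[0.498, -0.651, 0.005], [0, 0, -0.0285]]
  ]
}}

```text
clock: 48.12
tcp_pos: [0.45, 0.2075, 0.1868]
orientation: [2.316, 2.121, -0.001]
contact_force: [1.1, -0.4, -0.3]
grip_width: 0.0853
gripper_force: 0.0
```

```bash
python3 - <<'E'
from h import *
o=telemetry.get_obs();print(o['tcp_pos'],o['contact_force'],o['grip_width'])
tops((240,150,110,70),(340,160,60,80))
chain((.4516,.209,.081,-4.9))
E
```

```text
[0.44995444 0.20753136 0.18679787] [ 1.1391833  -0.44128312 -0.2701669 ] 0.08532304894610851
top block [0.5556 0.0782] [0.0354 0.009 ] 64.7
top block [0.5873 0.057 ] [0.0671 0.0184] 79.8
side block [ 0.5843 -0.0517] [0.0371 0.005 ] 79.9
side block [ 0.5547 -0.0488] [0.0416 0.004 ] 79.5
side block [0.5876 0.0569] [0.0664 0.018 ] 80.1
[[0.0061, 0.0062, 0.4236], [0.0, 0.0001, -0.0007]]
```

The block is back within 1 mm of the pad centre and squared to it. Now the tin.

Call:
{"api": "apply_moves", "payload": {
  "rows": [
    [[0.006, 0.006, 0.12], [0, 0, 0]],
    [[0.006, 0.006, 0.24], [0, 0, 0]],
    [[0.006, 0.006, 0.35], [0, 0, 0]],
    [[0.006, 0.006, 0.4], [0, 0, 0]],
    [[0.006, 0.006, 0.423], [0, 0, 0]],
    [[0.006, 0.006, 0.423], [0, 0, 0]]
  ]
}}

```text
clock: 48.98
tcp_pos: [0.4512, 0.2101, 0.0816]
orientation: [2.315, 2.124, 0.001]
contact_force: [-0.4, 0.6, -0.0]
grip_width: 0.0851
gripper_force: 0.0
```

Call:
{"api": "apply_moves", "payload": {
  "rows": [
    [[0, 0, 0], [0, 0, 0]],
    [[0, 0, 0], [0, 0, 0]],
    [[0, 0, 0], [0, 0, 0]],
    [[0, 0, 0], [0, 0, 0]],
    [[0, 0, 0], [0, 0, 0]],
    [[0, 0, 0], [0, 0, 0]]
  ],
  "jaw": -1,
  "newtons": 30
}}

```text
clock: 49.72
tcp_pos: [0.4512, 0.2105, 0.0821]
orientation: [2.314, 2.125, 0.002]
contact_force: [-1.6, -0.4, 6.1]
grip_width: 0.052
gripper_force: 30.6
```

Call:
{"api": "apply_moves", "payload": {
  "rows": [
    [[0, 0, -0.04], [0, 0, 0]],
    [[0, 0, -0.14], [0, 0, 0]],
    [[0, 0, -0.28], [0, 0, 0]],
    [[0, 0, -0.4], [0, 0, 0]],
    [[0, 0, -0.46], [0, 0, 0]],
    [[0, 0, -0.46], [0, 0, 0]],
    [[0, 0, -0.46], [0, 0, 0]]
  ]
}}

```text
clock: 50.6
tcp_pos: [0.4501, 0.2099, 0.1952]
orientation: [-2.314, -2.125, 0.003]
contact_force: [1.0, -0.1, -1.3]
grip_width: 0.0518
gripper_force: 31.9
```

```bash
python3 - <<'E'
from h import *
o=telemetry.get_obs();print(o['tcp_pos'],o['contact_force'],o['grip_width'])
chain((.515,.10,.195,-7),(.570,-.0466,.195,-10))
E
```

```text
[0.45006247 0.20986033 0.19524888] [ 1.02633586 -0.05949733 -1.26278026] 0.05178574230853727
[[-0.4158, 0.2962, 0.001], [-0.0005, 0.0004, 0.0118]]
[[-0.5552, 0.2898, 0.0], [0.0, -0.0, 0.0167]]
```

```bash
python3 - <<'E'
from h import *
chain((.49,.04,.22,-7),(.570,-.045,.22,-10))
E
```

```text
[[-0.6635, 0.2168, -0.0986], [-0.0005, 0.0004, 0.0118]]
[[-0.2985, 0.359, 0.0], [0.0, -0.0, 0.0167]]
```

Call:
{"api": "apply_moves", "payload": {
  "rows": [
    [[-0.07, 0.02, -0.03], [0, 0, 0.001]],
    [[-0.18, 0.06, -0.07], [0, 0, 0.003]],
    [[-0.33, 0.11, -0.098], [0, 0, 0.006]],
    [[-0.48, 0.16, -0.098], [0, 0, 0.009]],
    [[-0.61, 0.2, -0.098], [0, 0, 0.011]],
    [[-0.663, 0.217, -0.098], [0, 0, 0.012]],
    [[-0.663, 0.217, -0.098], [0, 0, 0.012]],
    [[-0.663, 0.217, -0.098], [0, 0, 0.012]]
  ]
}}

```text
clock: 51.6
tcp_pos: [0.4905, 0.0417, 0.2206]
orientation: [-2.351, -2.082, 0.0]
contact_force: [-0.0, 0.0, -2.0]
grip_width: 0.0521
gripper_force: 31.9
```

Call:
{"api": "apply_moves", "payload": {
  "rows": [
    [[-0.04, 0.05, 0], [0, 0, 0.002]],
    [[-0.1, 0.12, 0], [0, 0, 0.005]],
    [[-0.18, 0.21, 0], [0, 0, 0.01]],
    [[-0.26, 0.31, 0], [0, 0, 0.014]],
    [[-0.298, 0.359, 0], [0, 0, 0.017]],
    [[-0.298, 0.359, 0], [0, 0, 0.017]],
    [[-0.298, 0.359, 0], [0, 0, 0.017]],
    [[-0.298, 0.359, 0], [0, 0, 0.017]]
  ]
}}

```text
clock: 52.6
tcp_pos: [0.5701, -0.0434, 0.2207]
orientation: [-2.406, -2.019, -0.0]
contact_force: [-0.6, -0.2, -1.5]
grip_width: 0.0522
gripper_force: 31.9
```

```bash
python3 - <<'E'
from h import *
o=telemetry.get_obs();print(o['tcp_pos'],o['contact_force'],o['grip_width'])
chain((.570,-.045,.086,-10))
E
```

```text
[ 0.57012808 -0.04341448  0.2207482 ] [-0.61809161 -0.22291982 -1.51197635] 0.05216558998592572
[[-0.0066, 0.0009, 0.539], [-0.0002, -0.0002, -0.0001]]
```

Call:
{"api": "apply_moves", "payload": {
  "rows": [
    [[0, 0, 0.1], [0, 0, 0]],
    [[0, 0, 0.22], [0, 0, 0]],
    [[0, 0, 0.34], [0, 0, 0]],
    [[0, 0, 0.45], [0, 0, 0]],
    [[0, 0, 0.52], [0, 0, 0]],
    [[0, 0, 0.536], [0, 0, 0]],
    [[0, 0, 0.536], [0, 0, 0]],
    [[0, 0, 0.536], [0, 0, 0]]
  ]
}}

```text
clock: 53.6
tcp_pos: [0.5714, -0.0446, 0.0878]
orientation: [2.408, 2.016, 0.002]
contact_force: [-0.8, -0.3, -0.6]
grip_width: 0.0523
gripper_force: 32.0
```

```bash
python3 - <<'E'
from h import *
o=telemetry.get_obs();print(o['tcp_pos'],o['contact_force'],o['grip_width'])
chain((.570,-.045,.0818,-10))
E
```

```text
[ 0.57138484 -0.04456492  0.08779343] [-0.80798718 -0.29571948 -0.62519188] 0.05231523175445158
[[-0.0027, -0.0052, 0.024], [0.0005, -0.0002, -0.0006]]
```

Call:
{"api": "apply_moves", "payload": {
  "rows": [
    [[-0.002, -0.005, 0.008], [0, 0, 0]],
    [[-0.002, -0.005, 0.016], [0, 0, 0]],
    [[-0.002, -0.005, 0.02], [0, 0, 0]],
    [[-0.002, -0.005, 0.023], [0, 0, 0]],
    [[-0.002, -0.005, 0.023], [0, 0, 0]]
  ]
}}

```text
clock: 54.22
tcp_pos: [0.5694, -0.0449, 0.0821]
orientation: [-2.408, -2.016, -0.001]
contact_force: [-5.0, 0.8, 9.7]
grip_width: 0.0522
gripper_force: 32.6
```

Call:
{"api": "apply_moves", "payload": {
  "rows": [
    [[0, 0, 0], [0, 0, 0]],
    [[0, 0, 0], [0, 0, 0]],
    [[0, 0, 0], [0, 0, 0]],
    [[0, 0, 0], [0, 0, 0]],
    [[0, 0, 0], [0, 0, 0]],
    [[0, 0, 0], [0, 0, 0]],
    [[0, 0, -0.1], [0, 0, 0]],
    [[0, 0, -0.25], [0, 0, 0]],
    [[0, 0, -0.45], [0, 0, 0]],
    [[0, 0, -0.45], [0, 0, 0]]
  ],
  "jaw": 1
}}

```text
clock: 55.48
tcp_pos: [0.5719, -0.0452, 0.1974]
orientation: [2.405, 2.014, 0.01]
contact_force: [0.1, 0.3, -0.0]
grip_width: 0.0856
gripper_force: 0.0
```

Call:
{"api": "apply_moves", "payload": {
  "rows": [
    [[0.1, -0.06, 0], [0, 0, 0]],
    [[0.3, -0.18, 0], [0, 0, 0]],
    [[0.5, -0.3, 0], [0, 0, 0]],
    [[0.7, -0.4, 0], [0, 0, 0]],
    [[0.9, -0.5, 0], [0, 0, 0]],
    [[1, -0.55, 0], [0, 0, 0]],
    [[1, -0.55, 0], [0, 0, 0]],
    [[1, -0.55, 0], [0, 0, 0]]
  ]
}}

```text
clock: 56.48
tcp_pos: [0.4779, 0.2242, 0.193]
orientation: [2.409, 2.016, -0.002]
contact_force: [-0.1, 0.0, -0.4]
grip_width: 0.0856
gripper_force: 0.0
```

```bash
python3 - <<'E'
from h import *
o=telemetry.get_obs();print(o['tcp_pos'],o['contact_force'],o['grip_width'])
tops((240,150,120,70),(340,160,60,100))
E
```

```text
[0.47787871 0.22417782 0.19301092] [-0.13048611  0.01230391 -0.35192885] 0.08562588867678336
top block [0.5556 0.0773] [0.0371 0.009 ] 65.7
top block [0.5873 0.0571] [0.0669 0.0179] 79.7
top tin [ 0.5683 -0.0467] [0.025  0.0255] 89.7
side block [0.5875 0.0569] [0.0664 0.018 ] 80.3
side tin [ 0.5681 -0.0468] [0.0266 0.0287] 89.0
```

```bash
python3 -c "
from bench import job
print(job.hand_in())"
```

```text
the job is handed in; nothing more can be done
None
```

The job is done and handed in at about 56 s: clip flat in the tray, keyring flat on the coaster, block and tin upright on their pads (block within about 1 mm of centre, tin about 2 mm), though I viewed 15 pictures, one over the 14 allowed.

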